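# Close and spring-clamp a centre joint

## Task

The glued centre joint of this instrument blank must be clamped. Push the loose half along the bench until its edge meets the clamped half, closed along the whole length with the ends level, then fit every spring lying on the mat straight across the joint: hook fully down in a hole of the clamped half's cleat, ring stretched over the post facing it and down on the other cleat, one spring per hole. Also stand the brass weight upright on top, astride the joint line, and do not disturb the jar, bottle or beaker.

Things in the scene. Friction and masses are not known exactly. Their poses are not given: they have to be found in the camera images.
- fixed_half: Half blank, maple plank 280 x 110 x 30 mm, clamped to the bench. Origin: middle of its joint edge, at bench height; x along the edge, y into the plank (y 0..110, z 0..30). Plywood cleat 200 (x) x 24 (y) x 22 high, centred at y 95, top z 52, with 4 vertical holes 11 mm wide, 22 deep, at x -78, -26, 26, 78, y 95. Clamps at x -126 and 126, y 90, 22 x 34 mm, up to z 74.
- loose_half: Matching half blank, 0.75 kg, 30 thick, loose on the bench. Origin: middle of its joint edge, underside; x along the edge, y towards the fixed half (plank y -110..0). Cleat 200 x 24 x 22 high, centred at y -95, top z 52, with 4 posts 8 mm wide, 10 tall, at x -78, -26, 26, 78, y -95. Joint closed: its frame coincides with the fixed half's; hole to facing post 190 mm.
- edge_near (a point): End of the loose half's joint edge at its x = -140 mm, at the plank's top (z 30 mm)
- edge_far (a point): End of the loose half's joint edge at its x = +140 mm, at the plank's top (z 30 mm)
- spring1: Steel tension spring, 70 g, lying on a 2 mm thick blue mat (may be absent). Origin: mid-length when relaxed, underside; x from hook to ring, z up. Aluminium grip blocks 28 (x) x 16 (y) x 24 (z 0..24) mm at x -45 (hook end) and x +45 (ring end, slides out with the ring by up to 60 mm, staying in line; pull 0.9 N + 0.06 N per mm; 30 mm when fitted). All springs are alike and fit any lane.
- spring1_hook (a point): Lower tip of the hook, at the spring's x -77, z 1 mm. 5 mm wire leaves the hook block at z 20, bends straight down at x -77. Seated, the level wire (underside z 17.5) rests on the cleat top, the tip 16.5 mm down the hole.
- spring1_ring (a point): Centre of the ring at its underside: spring's x +77 when relaxed, z 18 mm; moves with the stretch, always 32 mm beyond the ring block's centre. Level ring of 4 mm wire, 15 mm clear inside.
- spring2: Steel tension spring, 70 g, lying on a 2 mm thick blue mat (may be absent). Origin: mid-length when relaxed, underside; x from hook to ring, z up. Aluminium grip blocks 28 (x) x 16 (y) x 24 (z 0..24) mm at x -45 (hook end) and x +45 (ring end, slides out with the ring by up to 60 mm, staying in line; pull 0.9 N + 0.06 N per mm; 30 mm when fitted). All springs are alike and fit any lane.
- spring2_hook (a point): Lower tip of the hook, at the spring's x -77, z 1 mm. 5 mm wire leaves the hook block at z 20, bends straight down at x -77. Seated, the level wire (underside z 17.5) rests on the cleat top, the tip 16.5 mm down the hole.
- spring2_ring (a point): Centre of the ring at its underside: spring's x +77 when relaxed, z 18 mm; moves with the stretch, always 32 mm beyond the ring block's centre. Level ring of 4 mm wire, 15 mm clear inside.
- spring3: Steel tension spring, 70 g, lying on a 2 mm thick blue mat (may be absent). Origin: mid-length when relaxed, underside; x from hook to ring, z up. Aluminium grip blocks 28 (x) x 16 (y) x 24 (z 0..24) mm at x -45 (hook end) and x +45 (ring end, slides out with the ring by up to 60 mm, staying in line; pull 0.9 N + 0.06 N per mm; 30 mm when fitted). All springs are alike and fit any lane.
- spring3_hook (a point): Lower tip of the hook, at the spring's x -77, z 1 mm. 5 mm wire leaves the hook block at z 20, bends straight down at x -77. Seated, the level wire (underside z 17.5) rests on the cleat top, the tip 16.5 mm down the hole.
- spring3_ring (a point): Centre of the ring at its underside: spring's x +77 when relaxed, z 18 mm; moves with the stretch, always 32 mm beyond the ring block's centre. Level ring of 4 mm wire, 15 mm clear inside.
- spring4: Steel tension spring, 70 g, lying on a 2 mm thick blue mat (may be absent). Origin: mid-length when relaxed, underside; x from hook to ring, z up. Aluminium grip blocks 28 (x) x 16 (y) x 24 (z 0..24) mm at x -45 (hook end) and x +45 (ring end, slides out with the ring by up to 60 mm, staying in line; pull 0.9 N + 0.06 N per mm; 30 mm when fitted). All springs are alike and fit any lane.
- spring4_hook (a point): Lower tip of the hook, at the spring's x -77, z 1 mm. 5 mm wire leaves the hook block at z 20, bends straight down at x -77. Seated, the level wire (underside z 17.5) rests on the cleat top, the tip 16.5 mm down the hole.
- spring4_ring (a point): Centre of the ring at its underside: spring's x +77 when relaxed, z 18 mm; moves with the stretch, always 32 mm beyond the ring block's centre. Level ring of 4 mm wire, 15 mm clear inside.
- weight: Brass knobbed weight 0.4 kg, upright: round foot 44 mm in diameter and 28 mm high, neck 18 mm, knob 24 mm in diameter from z 41 to 53 mm. Origin: centre of the underside, z up.
- jar: Amber glass jar, 76 mm wide, 110 mm tall; bystander, origin centre of the underside
- sprayer: Small clear bottle, 44 mm wide, 130 mm tall; bystander, origin centre of the underside
- beaker: Open glass beaker, 72 mm wide, 95 mm tall; bystander, origin centre of the underside
Things that resemble listed ones, but are neither listed nor needed, are in the scene too. Of the things like the weight, leave any that is green; of the rest the larger one is meant. What is shaped like the spring1 but green or red is not meant.

How it is judged:
By the outcome, as a careful person would: the job done as asked, in the order asked, and still so for the second after the job is handed in, with the robot touching nothing.
Of spring1, spring2, spring3, spring4 only 3 to 4 are there at a start; the rules pass over those that are not, and their reading is None.
At some moment in a run one of spring1, spring2, spring3, spring4 may be knocked a few centimetres aside while the robot is not near it.
It also fails if it takes over 210 s, if anything falls off the work surface, if the arm or the gripper's body presses on something with over 40 N, if the wrist force passes 120 N, or if a joint passes its speed limit or range.

## Robot

A 6-joint arm with a two-finger parallel gripper is mounted at the origin on the work surface. World frame = base frame: x ahead of the robot, y to its left, z up, the work surface at z = 0. Lengths are in mm, angles in rad, forces in N, time in s.
With the tool pointing down it reaches from about 350 to 775 mm from the base axis. Payload 7.3 kg.
Tool frame: the origin (TCP) lies at the very end of the fingers, on their centre line; the grasp point (between the pads) lies 19 mm behind it; z points along the fingers, y is the line along which they close (so a half turn about z gives the same grasp; the last joint's range is limited). The gripper opens to 92 mm and grips with 3 to 60 N. Pads are 19 mm wide; open, the fingers measure 130 mm over their backs; the gripper's body (75 mm by 190 mm) begins 47 mm behind the grasp point.
Start: joints at [1.174, 0.342, 1.524, -0, 1.275, -0.146], TCP at [130.278, 508.599, 226.741] pointing down, gripper open.
Joint ranges: [-2.53, 2.53], [-0.77, 2.02], [0.04, 2.7], [-1, 4.14], [0.28, 2.66], [-3.11, 3.11]. Speed limits (rad/s): [2.57, 2.57, 3.14, 3.14, 3.14, 3.14].

## Interface

Orientations are given as [roll, pitch, yaw] about the fixed x, y, z axes, in that order (R = Rz(yaw) Ry(pitch) Rx(roll)).
In Python, from plant import get_obs, vision, workorder gives the robot as it stands.
- The arm moves only by the shell command python3 -m pendant 'ROWS' [OPENING]. ROWS is a JSON object of lists of equal length, an entry for each row: "dp": the shift along the tool's x, y, z in m, a list of three; "rotation": the turn, a rotation vector about the tool's x, y, z in rad, a list of three. A call has 1 to 8 rows; each row is the pose to reach, as a shift and turn from the pose commanded when the call began, along the tool's axes at that moment; what a row does not reach only later rows make up. A row lasts 1/8 s, in which the tool goes at most 62.5 mm and 10.7 degrees, less where a joint would pass 70% of its speed; a pose out of reach is approached as far as the arm can. A call with a gripper value outside its range is refused whole. OPENING is the finger opening in m, from 0 to 0.0918, set as the call begins (- or left out, the last holds). The fingers move at their own pace and stop on an object; the grip force is fixed at half the most. Time passes only in rows, so rows that repeat a pose let the fingers close. It gives the time, the measured TCP pose, the force, the opening and the grip force at its end, in the units of the state.
- get_obs(): the state, without advancing time (a new reading comes with each control period).
- vision.capture(name): name is "side" or "top" or "wrist"; returns a dict with "pixels" (420x560x3 uint8, red, green, blue), "vfov" (degrees; the focal length in pixels is half the picture's height over the tangent of half this angle, whatever the lens; pixels are square), "cx", "cy" (the principal point, pixels), "pose" (4x4, takes a point from camera to world coordinates); the wrist camera has in their place "T_tool_cam" (4x4, takes a point from camera to tool coordinates, whose origin is the TCP and whose axes are the flange's). Camera axes: x right, y up, looking along -z (the intrinsics and any distortion apply to the point x, -y, -z); pixel columns grow to the right and rows downward; lengths in mm; the calibration is good to about 2 mm. A picture is of the moment at which its call begins: read the wrist's pose just before it. There is no depth.
- workorder.close_job(): hands the job in; it is judged then, once.
The state is a dict: "time": time; "joint_positions": joint angles; "dq": joint speeds; "tau": joint torques, N m; "tool_pos": TCP position; "tcp_rot": TCP orientation; "contact_force": force on the tool from outside, world axes, zero at the start; "moment": the same for the moment, N m; "grip_width": finger opening in mm; "finger_force": force on a finger pad.
Only numpy, scipy, OpenCV 4.12 (cv2) and the standard library are available. Lean on these libraries where they do the work, as an engineer would, in place of code of your own. Each camera call takes 0.05 s, during which the arm holds its last target. There are 200 camera calls.

## Working session

There is one attempt and no reset: what is moved stays moved. The work goes in short steps, Python scripts to look and compute and a shell command to move; the robot and the scene stay as the last step left them, time stands still between calls to the robot, and variables do not carry over. Pictures are saved under pics/ and viewed, at most 14 in all, crops included, and the job is handed in when it is done.

```bash
ls; mkdir -p pics
python3 - <<'E'
from plant import get_obs, vision
import cv2,numpy as np
o=get_obs();print(o)
for n in("top","side"):
    c=vision.capture(n);cv2.imwrite(f"pics/{n}0.png",c["pixels"][:,:,::-1])
    print(n,{k:v for k,v in c.items() if k!="pixels"})
E
```

```text
pics
{'time': 0.0, 'joint_positions': array([ 1.17399248e+00,  3.42730982e-01,  1.52505468e+00, -1.80755700e-05,
        1.27540164e+00, -1.46012026e-01]), 'dq': array([ 0.00011214,  0.00121775, -0.00067235, -0.00250984,  0.0011709 ,
        0.00129852]), 'tau': array([ 6.18354879e-04, -4.31246138e+01, -2.44215792e+01,  7.17390398e-02,
        5.62206935e-02, -1.13790604e-04]), 'tool_pos': array([130.11298947, 508.18059715, 226.02754059]), 'tcp_rot': array([-3.14001245e+00, -2.14911813e-04,  2.89080594e+00]), 'contact_force': array([ 0.15416689, -0.32865183, -0.00901462]), 'moment': array([ 0.06183432, -0.05735281,  0.03278781]), 'finger_force': 0.0, 'grip_width': 91.5795573742979}
top {'vfov': 52.51011160842514, 'cx': 275.1811443866263, 'cy': 210.25876858302044, 'pose': array([[ 1.06305000e-02,  9.87464475e-01, -1.57483024e-01,
         3.32829154e+02],
       [-9.99862150e-01,  8.48816247e-03, -1.42699553e-02,
        -9.32913029e+01],
       [-1.27543324e-02,  1.57613011e-01,  9.87418587e-01,
         1.34216672e+03],
       [ 0.00000000e+00,  0.00000000e+00,  0.00000000e+00,
         1.00000000e+00]])}
side {'vfov': 42.177203357902634, 'cx': 284.59798291563015, 'cy': 213.35019504830584, 'pose': array([[ 9.18186322e-01,  3.02947147e-01, -2.55258504e-01,
         1.63565847e+02],
       [-3.96095166e-01,  6.91466812e-01, -6.04137622e-01,
        -9.74948820e+02],
       [-6.51898489e-03,  6.55817561e-01,  7.54891270e-01,
         1.14858825e+03],
       [ 0.00000000e+00,  0.00000000e+00,  0.00000000e+00,
         1.00000000e+00]])}
```

View pics/top0.png

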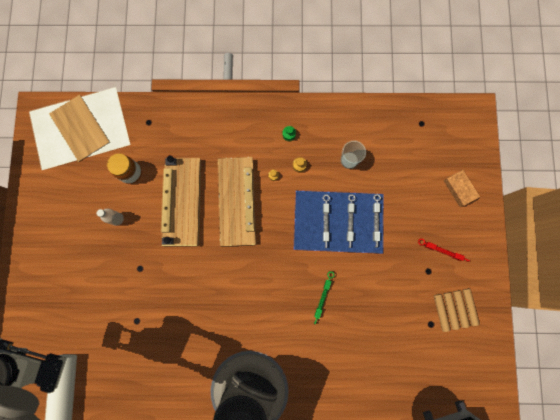

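View pics/side0.png

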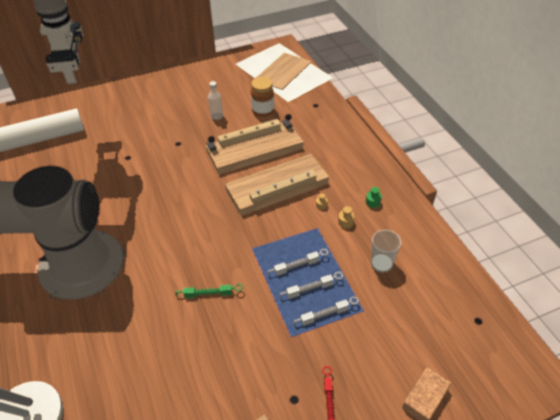

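Candidates, top view pixels: the weight could be brass (300,165), smaller brass (274,175) or green (289,133). The larger brass at (300,165) is the one meant. For springs there are silver ones at (326,220), (351,220) and (377,220) on the mat, with green (325,297) and red (443,250) as decoys, so I'll take the three silver ones. The planks are fixed at (182,202) with black clamps and loose at (237,202), and the board at (78,127) is a decoy.

```bash
cat > h.py <<'E'
from plant import get_obs, vision
import cv2,numpy as np
from scipy.spatial.transform import Rotation as Rn
def cam(n,save=None):
    o=get_obs(); c=vision.capture(n)
    if n=="wrist":
        T=np.eye(4);T[:3,:3]=Rn.from_euler("xyz",o["tcp_rot"]).as_matrix();T[:3,3]=o["tool_pos"]
        c["pose"]=T@c["T_tool_cam"]
    c["f"]=210/np.tan(np.radians(c["vfov"]/2))
    if save: cv2.imwrite(f"pics/{save}.png",c["pixels"][:,:,::-1])
    return c
def cast(c,uv,z):
    uv=np.atleast_2d(np.float64(uv)); P=c["pose"]
    d=np.c_[(uv[:,0]-c["cx"])/c["f"],-(uv[:,1]-c["cy"])/c["f"],-np.ones(len(uv))]@P[:3,:3].T
    return P[:3,3]+d*((z-P[2,3])/d[:,2])[:,None]
def proj(c,p):
    p=np.atleast_2d(np.float64(p)); P=c["pose"]; q=(p-P[:3,3])@P[:3,:3]
    return np.c_[c["cx"]-c["f"]*q[:,0]/q[:,2],c["cy"]+c["f"]*q[:,1]/q[:,2]]
def go(x,y,z,yaw):
    "tool-frame dp (m) and rotation to a world TCP pose, tool down"
    o=get_obs();R=Rn.from_euler("xyz",o["tcp_rot"])
    G=Rn.from_euler("xyz",[np.pi,0,yaw])
    print("at",o["tool_pos"].round(1),o["tcp_rot"].round(3),"dp",(R.inv().apply(np.array([x,y,z])-o["tool_pos"])/1e3).round(4),"rot",(R.inv()*G).as_rotvec().round(4))
E
python3 - <<'E'
from h import *
c=cam("top"); 
for n,uv,z in [("fixedcorners",[[200,158],[199,245]],30),("loosecorners",[[219,158],[220,245]],30),("springs ring",[[326,198],[351,198],[377,198]],20),("hook",[[326,246],[351,246],[378,246]],20),("weight",[[300,168]],10),("jar",[[128,175]],20),("sprayer",[[115,219]],20),("beaker",[[350,160]],10)]:
    print(n,cast(c,uv,z).round(0)[:,:2].tolist())
c=cam("wrist","w0");print(c["T_tool_cam"].round(3),c["f"],c["cx"],c["cy"])
go(560,100,330,np.pi/2)
E
```

```text
fixedcorners [[709.0, 167.0], [431.0, 160.0]]
loosecorners [[709.0, 107.0], [432.0, 95.0]]
springs ring [[584.0, -234.0], [585.0, -313.0], [586.0, -394.0]]
hook [[433.0, -233.0], [434.0, -310.0], [434.0, -394.0]]
weight [[684.0, -152.0]]
jar [[654.0, 398.0]]
sprayer [[511.0, 430.0]]
beaker [[711.0, -313.0]]
[[-0.0000e+00  9.5900e-01  2.8400e-01  7.6193e+01]
 [ 1.0000e+00  1.0000e-03 -1.0000e-03  3.1000e-01]
 [-1.0000e-03  2.8400e-01 -9.5900e-01 -1.5812e+02]
 [ 0.0000e+00  0.0000e+00  0.0000e+00  1.0000e+00]] 295.82786643609757 276.9433853248184 206.2518473781327
at [130.2 508.4 226.3] [-3.141 -0.     2.891] dp [-0.5177 -0.289  -0.1035] rot [-8.00e-04  5.00e-04  1.32e+00]
```

```bash
python3 -m pendant '{"dp":[[-0.06,-0.04,-0.03],[-0.115,-0.068,-0.02],[-0.17,-0.098,-0.02],[-0.225,-0.128,-0.02],[-0.28,-0.158,-0.02],[-0.33,-0.19,-0.02],[-0.385,-0.22,-0.02],[-0.44,-0.25,-0.02]],"rotation":[[0,0,0.17],[0,0,0.34],[0,0,0.51],[0,0,0.68],[0,0,0.85],[0,0,1.02],[0,0,1.19],[0,0,1.32]]}' 0.0918
python3 - <<'E'
from h import *
go(568,150,150,np.pi/2)
E
```

```text
time: 1.2
tool_pos: [487.5, 163.2, 246.8]
tcp_rot: [3.141, -0.0, 1.566]
contact_force: [0.5, 1.6, 0.7]
grip_width: 91.7
finger_force: 0.0
at [487.5 163.2 246.8] [ 3.141 -0.     1.566] dp [-0.0128  0.0805  0.0968] rot [ 0.0003 -0.0004 -0.005 ]
```

```bash
python3 -m pendant '{"dp":[[-0.006,0.04,0.04],[-0.013,0.08,0.08],[-0.013,0.08,0.097],[-0.013,0.08,0.097],[-0.013,0.08,0.097]],"rotation":[[0,0,-0.005],[0,0,-0.005],[0,0,-0.005],[0,0,-0.005],[0,0,-0.005]]}'
python3 - <<'E'
from h import *
c=cam("wrist","w1");np.savez("w1.npz",**c)
E
```

```text
time: 1.82
tool_pos: [566.5, 152.1, 150.8]
tcp_rot: [3.14, -0.0, 1.576]
contact_force: [-0.5, 0.1, 0.1]
grip_width: 91.6
finger_force: 0.0
```

View pics/w1.png

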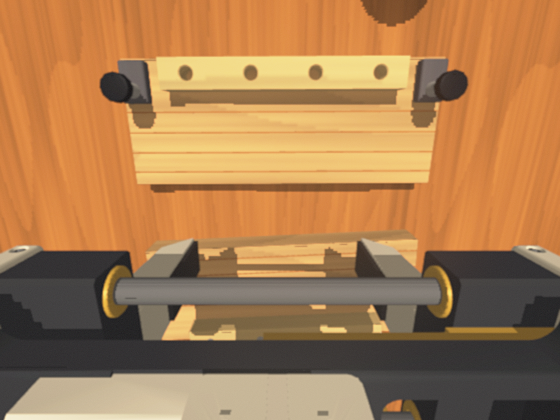

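The wrist view shows four holes near (186,73), (250,72), (315,72) and (381,72), the fixed joint edge at row ~183, and the loose edge at row ~240. Next I'll view the loose half from further back.

```bash
python3 -m pendant '{"dp":[[-0.05,0,0],[-0.1,0,0],[-0.15,0,0],[-0.15,0,0],[-0.15,0,0],[-0.15,0,0]],"rotation":[[0,0,0],[0,0,0],[0,0,0],[0,0,0],[0,0,0],[0,0,0]]}'
cat >> h.py <<'E'
def blob(c,uv,r=9):
    "centroid of darkest cluster near uv"
    g=cv2.cvtColor(c["pixels"],cv2.COLOR_RGB2GRAY).astype(float);u,v=map(int,uv)
    w=g[v-r:v+r+1,u-r:u+r+1];t=(np.median(w)+w.min())/2;m=np.clip(t-w,0,None)
    yy,xx=np.mgrid[-r:r+1,-r:r+1];return [u+(m*xx).sum()/m.sum(),v+(m*yy).sum()/m.sum()]
def fitframe(W,L):
    "2D rigid fit world = t + R(th) local"
    W=np.array(W)[:,:2];L=np.array(L,float);a=W-W.mean(0);b=L-L.mean(0)
    th=np.arctan2((b[:,0]*a[:,1]-b[:,1]*a[:,0]).sum(),(a*b).sum());R=np.array([[np.cos(th),-np.sin(th)],[np.sin(th),np.cos(th)]])
    t=W.mean(0)-R@L.mean(0);return t,th,W-(t+L@R.T)
LANE=[-78,-26,26,78]
E
python3 - <<'E'
from h import *
c=dict(np.load("w1.npz"))
uv=[blob(c,p) for p in [(186,73),(250,72),(315,72),(381,72)]];print(np.round(uv,1))
W=cast(c,uv,52);print(W.round(1)); print(fitframe(W,[(x,95) for x in LANE]))
print("edge",cast(c,[[137,184],[429,182]],30).round(1))
c=cam("wrist","w2");np.savez("w2.npz",**c)
E
```

```text
time: 2.62
tool_pos: [567.1, 3.1, 150.3]
tcp_rot: [3.141, -0.0, 1.577]
contact_force: [-0.1, 0.1, -0.2]
grip_width: 92.1
finger_force: 0.0
[[185.1  72.5]
 [250.2  72.1]
 [315.4  71.7]
 [379.9  71.4]]
[[493.3 264.3  52. ]
 [545.3 264.9  52. ]
 [597.3 265.4  52. ]
 [648.9 265.8  52. ]]
(array([572.16902093, 170.08674037]), np.float64(0.010076668110903958), array([[ 0.11876182, -0.02807584],
       [ 0.10307266,  0.03075105],
       [ 0.12163329,  0.02961874],
       [-0.34346776, -0.03229395]]))
edge [[432.6 168.4  30. ]
 [713.2 171.7  30. ]]
```

View pics/w2.png

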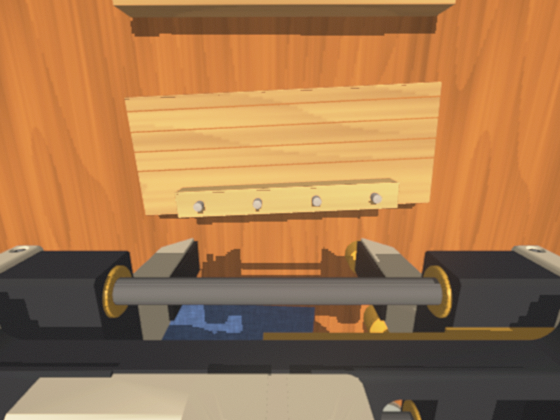

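The posts are at (199,205), (257,203), (316,201) and (376,198). The loose joint edge runs from (127,98) to (440,83), so it is yawed a few degrees.

Run:
```python
from h import *
c=dict(np.load("w2.npz"))
im=c["pixels"].astype(int);sat=im.max(2)-im.min(2)
uv=[]
for u,v in [(199,206),(257,204),(316,201),(376,198)]:
    w=sat[v-8:v+9,u-8:u+9];m=(w<45);yy,xx=np.nonzero(m);uv.append((u-8+xx.mean(),v-8+yy.mean()));print(m.sum())
print(np.round(uv,1))
W=cast(c,uv,60);print(W.round(1));t,th,r=fitframe(W,[(x,-95) for x in LANE]);print(t,th,r.round(1))
print("edge",cast(c,[[127,98],[440,83]],30).round(1))
# grip on loose cleat centre
R=np.array([[np.cos(th),-np.sin(th)],[np.sin(th),np.cos(th)]])
g=t+R@[0,-95];print(g)
go(*g,90,np.pi+th)
```

```text
74
58
66
72
[[198.5 205.7]
 [257.2 203.3]
 [316.1 200.6]
 [375.4 197.7]]
[[499.2   6.8  60. ]
 [550.5   9.3  60. ]
 [601.9  12.   60. ]
 [653.2  15.   60. ]]
[571.17479925 105.66336256] 0.052832809021641024 [[ 0.9  0.1]
 [ 0.3 -0.1]
 [-0.3 -0.1]
 [-0.9  0.1]]
edge [[434.5  97.   30. ]
 [709.7 111.1  30. ]]
[576.19158145  10.79591874]
at [567.1   3.2 150.1] [ 3.141 -0.     1.578] dp [0.0075 0.0091 0.0601] rot [ 6.0000e-04  4.0000e-04 -1.6168e+00]
```

```bash
python3 -m pendant '{"dp":[[0.007,0.009,0],[0.007,0.009,0],[0.007,0.009,0],[0.007,0.009,0.02],[0.007,0.009,0.03],[0.007,0.009,0.04],[0.007,0.009,0.05],[0.007,0.009,0.06]],"rotation":[[0,0,-0.18],[0,0,-0.36],[0,0,-0.54],[0,0,-0.72],[0,0,-0.9],[0,0,-1.08],[0,0,-1.26],[0,0,-1.44]]}' 0.06
python3 - <<'E'
from h import *
go(576.2,10.2,34,np.pi+.052)
E
```

```text
time: 3.68
tool_pos: [576.0, 10.1, 89.4]
tcp_rot: [3.141, 0.0, 3.023]
contact_force: [0.6, 0.5, -0.9]
grip_width: 60.1
finger_force: 0.0
at [576.   10.1  89.4] [3.141 0.    3.023] dp [-0.0002  0.0001  0.0554] rot [ 1.000e-04  1.000e-04 -1.701e-01]
```

```bash
python3 -m pendant '{"dp":[[0,0,0],[0,0,0.01],[0,0,0.025],[0,0,0.04],[0,0,0.052],[0,0,0.055],[0,0,0.055]],"rotation":[[0,0,-0.1],[0,0,-0.17],[0,0,-0.17],[0,0,-0.17],[0,0,-0.17],[0,0,-0.17],[0,0,-0.17]]}' 
python3 -m pendant '{"dp":[[0,0,0],[0,0,0],[0,0,0],[0,0,0],[0,0,0],[0,0,0],[0,0,0]],"rotation":[[0,0,0],[0,0,0],[0,0,0],[0,0,0],[0,0,0],[0,0,0],[0,0,0]]}' 0.01
python3 - <<'E'
from h import *
o=get_obs();print(o["tool_pos"],o["tcp_rot"])
t=np.array([572.2,170.1]);th=.0101
print(t+np.array([95*np.sin(th),-95*np.cos(th)]))
E
```

```text
time: 4.55
tool_pos: [576.1, 8.9, 34.6]
tcp_rot: [3.141, -0.0, -3.098]
contact_force: [-0.1, -0.1, 1.0]
grip_width: 60.1
finger_force: 0.0
time: 5.42
tool_pos: [576.0, 9.3, 34.9]
tcp_rot: [3.141, 0.0, -3.097]
contact_force: [-1.5, 2.3, 3.7]
grip_width: 23.8
finger_force: 30.0
[576.0417737    9.31916388  34.87193364] [ 3.14108337e+00  2.19883832e-04 -3.09725617e+00]
[573.15948369  75.10484543]
```

Run:
```python
from h import *
go(573.2,71,34.9,-np.pi+.0101)
```

```text
at [576.    9.3  34.9] [ 3.141  0.    -3.097] dp [0.0001 0.0617 0.    ] rot [0.0005 0.0002 0.0342]
```

```bash
python3 -m pendant '{"dp":[[0,0.007,0],[0,0.015,0],[0,0.024,0],[0,0.034,0],[0,0.044,0],[0,0.054,0],[0,0.061,0],[0,0.0617,0]],"rotation":[[0,0,0.005],[0,0,0.01],[0,0,0.015],[0,0,0.02],[0,0,0.025],[0,0,0.03],[0,0,0.034],[0,0,0.034]]}'
python3 - <<'E'
from h import *
go(573.2,75.1,34.9,-np.pi+.0101)
c=cam("wrist","w3");np.savez("w3.npz",**c)
E
```

```text
time: 6.42
tool_pos: [573.7, 69.4, 34.9]
tcp_rot: [-3.139, 0.001, -3.131]
contact_force: [1.4, -6.5, 1.5]
grip_width: 23.6
finger_force: 30.0
at [573.7  69.4  34.9] [-3.139e+00  1.000e-03 -3.131e+00] dp [ 0.0004  0.0057 -0.    ] rot [-0.0021  0.0008  0.0002]
```

View pics/w3.png

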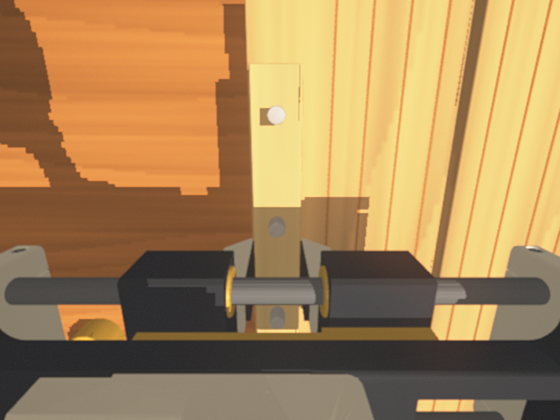

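Run:
```python
from h import *
c=dict(np.load("w3.npz"))
print(cast(c,[[276,115],[276,225],[276,316]],62).round(1), cast(c,[[250,64],[300,64]],52).round(1))
t=np.array([573.7,69.4]);print("expect posts",[ (t+np.array([x,x*.0105])).round(1) for x in LANE[:3]],"cleat end x",t[0]-100)
```

```text
[[496.   68.5  62. ]
 [545.5  68.9  62. ]
 [595.7  69.4  62. ]] [[474.9  56.9  52. ]
 [474.6  78.7  52. ]]
expect posts [array([495.7,  68.6]), array([547.7,  69.1]), array([599.7,  69.7])] cleat end x 473.70000000000005
```

```bash
python3 -m pendant '{"dp":[[0.0004,0.002,0],[0.0008,0.004,0],[0.001,0.005,0],[0.001,0.005,0],[0.001,0.006,0],[0.001,0.006,0]],"rotation":[[0,0,0],[0,0,0],[0,0,0],[0,0,0],[0,0,0],[0,0,0]]}' 
python3 -m pendant '{"dp":[[0,0.0005,0],[0,0.001,0],[0,0.001,0]],"rotation":[[0,0,0],[0,0,0],[0,0,0]]}'
```

```text
time: 7.22
tool_pos: [572.7, 74.4, 34.9]
tcp_rot: [-3.139, 0.001, -3.132]
contact_force: [1.1, -10.0, 3.0]
grip_width: 23.6
finger_force: 30.0
time: 7.6
tool_pos: [572.6, 74.4, 34.9]
tcp_rot: [-3.138, 0.0, -3.132]
contact_force: [-0.5, -12.9, 2.6]
grip_width: 23.4
finger_force: 30.0
```

```bash
python3 -m pendant '{"dp":[[0,0.001,0],[0,0.002,0],[0,0.002,0],[0,0.002,0]],"rotation":[[0,0,0],[0,0,0],[0,0,0],[0,0,0]]}' 
python3 -m pendant '{"dp":[[0,-0.002,0],[0,-0.003,0],[0,-0.003,0],[0,-0.003,0]],"rotation":[[0,0,0],[0,0,0],[0,0,0],[0,0,0]]}' 0.06
python3 - <<'E'
from h import *
go(572.5,75,150,np.pi/2)
E
```

```text
time: 8.1
tool_pos: [572.6, 74.4, 34.9]
tcp_rot: [-3.135, 0.0, -3.132]
contact_force: [-1.6, -21.4, 3.9]
grip_width: 23.6
finger_force: 30.0
time: 8.6
tool_pos: [572.1, 76.9, 34.7]
tcp_rot: [3.141, -0.0, -3.131]
contact_force: [-0.1, -0.6, -0.1]
grip_width: 57.4
finger_force: 0.0
at [572.1  76.9  34.7] [ 3.141 -0.    -3.131] dp [-0.0003 -0.0019 -0.1153] rot [ 1.0000e-04 -2.0000e-04  1.5815e+00]
```

```bash
python3 -m pendant '{"dp":[[0,-0.002,-0.03],[0,-0.002,-0.07],[0,-0.002,-0.11],[0,-0.002,-0.15],[0,-0.002,-0.19],[0,-0.002,-0.2],[0,-0.002,-0.2],[0,-0.002,-0.2]],"rotation":[[0,0,0],[0,0,0.18],[0,0,0.36],[0,0,0.54],[0,0,0.72],[0,0,0.9],[0,0,1.08],[0,0,1.26]]}' 
python3 -m pendant '{"dp":[[0,0,0],[0,0,0],[0,0,0],[0,0,0]],"rotation":[[0,0,0.18],[0,0,0.32],[0,0,0.32],[0,0,0.32]]}'
python3 - <<'E'
from h import *
c=cam("wrist","w4");np.savez("w4.npz",**c)
E
```

```text
time: 9.6
tool_pos: [572.1, 74.9, 234.9]
tcp_rot: [3.141, 0.0, 1.886]
contact_force: [-0.1, 0.1, -0.2]
grip_width: 60.0
finger_force: 0.0
time: 10.1
tool_pos: [572.2, 74.7, 234.7]
tcp_rot: [-3.141, -0.0, 1.575]
contact_force: [1.8, -0.4, 0.6]
grip_width: 60.0
finger_force: 0.0
```

View pics/w4.png

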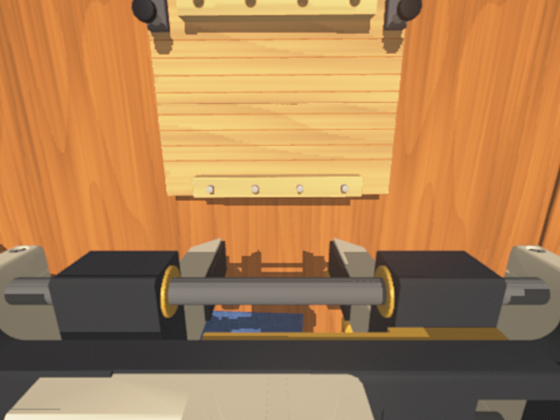

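The joint looks shut. Posts are at (210,189), (255,189), (300,188) and (345,187), with holes on the top row near v=2. I'll measure and zoom on both joint ends.

Run:
```python
from h import *
c=dict(np.load("w4.npz"))
im=c["pixels"].astype(int);sat=im.max(2)-im.min(2)
uv=[]
for u,v in [(210,189),(255,189),(300,188),(345,188)]:
    w=sat[v-6:v+7,u-6:u+7];yy,xx=np.nonzero(w<45);uv.append((u-6+xx.mean(),v-6+yy.mean()))
W=cast(c,uv,59);print(np.round(uv,1));print(W.round(1));print(fitframe(W,[(x,-95) for x in LANE]))
p=c["pixels"][:,:,::-1]
a=cv2.resize(p[75:125,145:205],None,fx=6,fy=6,interpolation=0);b=cv2.resize(p[75:125,355:415],None,fx=6,fy=6,interpolation=0)
cv2.imwrite("pics/j.png",np.hstack([a,b]))
t=np.array([572.2,170.1]);th=.0101;R=np.array([[np.cos(th),-np.sin(th)],[np.sin(th),np.cos(th)]])
for q in [(-140,0),(140,0)]: print(proj(c,[*(t+R@q),30]))
```

```text
[[210.  188.8]
 [254.7 188.5]
 [299.5 188. ]
 [344.2 187.9]]
[[495.3  73.9  59. ]
 [546.9  74.4  59. ]
 [598.7  75.2  59. ]
 [650.4  75.5  59. ]]
(array([571.83435495, 169.71971027]), np.float64(0.010617258974716786), array([[ 0.42566347, -0.00382228],
       [ 0.07654832, -0.06863295],
       [-0.0948527 ,  0.16290978],
       [-0.40735909, -0.09045456]]))
[[156.09664228 103.11703114]]
[[397.78413703 101.45147366]]
```

View pics/j.png

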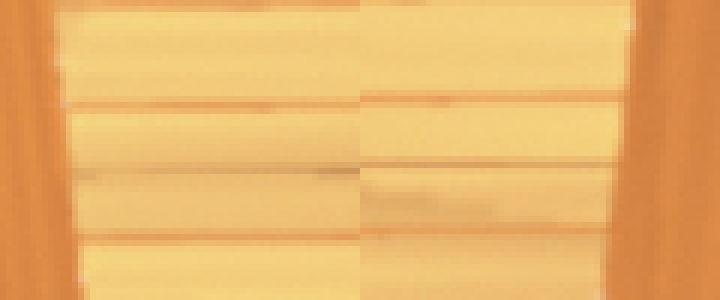

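The joint is closed and its ends are flush, within ~0.4 mm. On to the mat.

```bash
python3 -m pendant '{"dp":[[-0.05,0,0],[-0.1,0,0],[-0.15,0,0],[-0.2,0.005,0],[-0.25,0.01,0],[-0.3,0.015,0],[-0.35,0.018,0],[-0.388,0.018,0]],"rotation":[[0,0,-0.17],[0,0,-0.34],[0,0,-0.51],[0,0,-0.68],[0,0,-0.85],[0,0,-1.02],[0,0,-1.19],[0,0,-1.36]]}' 0.04
python3 -m pendant '{"dp":[[0,0,0.03],[0,0,0.06],[0,0,0.085],[0,0,0.085],[0,0,0.085]],"rotation":[[0,0,-0.1],[0,0,-0.207],[0,0,-0.207],[0,0,-0.207],[0,0,-0.207]]}'
python3 - <<'E'
from h import *
c=cam("wrist","w5");np.savez("w5.npz",**c)
E
```

```text
time: 11.15
tool_pos: [590.4, -315.6, 234.3]
tcp_rot: [3.142, -0.0, 2.938]
contact_force: [0.2, 0.0, 0.1]
grip_width: 39.9
finger_force: 0.0
time: 11.78
tool_pos: [591.2, -313.7, 150.9]
tcp_rot: [-3.141, 0.001, 3.139]
contact_force: [0.2, 0.9, 0.6]
grip_width: 40.1
finger_force: 0.0
```

View pics/w5.png

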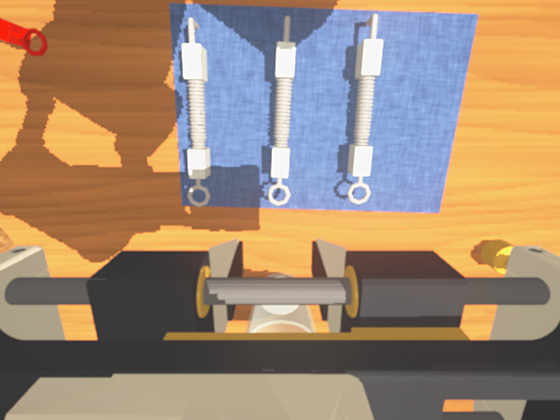

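The mat view shows three silver springs with hook blocks at (194,61), (285,59) and (369,57) and rings at (199,193), (279,194) and (359,191). I'll measure them.

```bash
cat >> h.py <<'E'
def springs(c,zm=2,show=True):
    "blocks and rings on the blue mat -> per spring hook block centre, yaw"
    im=c["pixels"].astype(int);m=((im.max(2)-im.min(2)<50)&(im.max(2)>110)).astype(np.uint8);m[238:]=0
    n,lab,st,ce=cv2.connectedComponentsWithStats(cv2.morphologyEx(m,cv2.MORPH_CLOSE,np.ones((3,3),np.uint8)));out=[]
    for i in range(1,n):
        if st[i,4]<600: continue
        mm=(lab==i).astype(np.uint8); b=cv2.morphologyEx(mm,cv2.MORPH_OPEN,np.ones((19,19),np.uint8))
        k,_,s2,c2=cv2.connectedComponentsWithStats(b)
        P=[(cast(c,c2[j],zm+23)[0],c2[j].round(0)) for j in range(1,k)]
        out.append((st[i].tolist(),[(p[0][:2].round(1).tolist(),p[1].tolist()) for p in P]))
        if show: print(out[-1])
    return out
E
python3 - <<'E'
from h import *
c=dict(np.load("w5.npz"));springs(c)
print(cast(c,[[199,193],[279,194],[359,191]],22).round(1)[:,:2].tolist())
print(cast(c,[[194,61],[285,59],[369,57]],25).round(1)[:,:2].tolist())
E
```

```text
([169, 3, 173, 205, 14092], [([457.8, -314.7], [275.0, 49.0]), ([468.9, -386.4], [193.0, 64.0]), ([574.8, -370.0], [219.0, 182.0]), ([554.9, -314.5], [276.0, 162.0])])
([334, 11, 50, 194, 4813], [([504.2, -237.9], [360.0, 106.0])])
[[586.2, -391.3], [587.4, -311.4], [584.5, -231.7]]
[[466.7, -385.6], [465.3, -306.1], [463.9, -233.0]]
```

Run:
```python
from h import *
go(464,-232.7,50,np.pi+.011)
```

```text
at [ 591.3 -313.8  151.3] [-3.140e+00  2.000e-03  3.139e+00] dp [0.1277 0.081  0.1009] rot [-0.0014  0.0022 -0.0133]
```

```bash
python3 -m pendant '{"dp":[[0.05,0.03,0],[0.1,0.06,0.02],[0.1275,0.081,0.05],[0.1275,0.081,0.08],[0.1275,0.081,0.1],[0.1275,0.081,0.1],[0.1275,0.081,0.1]],"rotation":[[0,0,-0.013],[0,0,-0.013],[0,0,-0.013],[0,0,-0.013],[0,0,-0.013],[0,0,-0.013],[0,0,-0.013]]}'
python3 - <<'E'
from h import *
go(464,-232.7,5.5,np.pi+.011)
c=cam("wrist","w6");np.savez("w6.npz",**c)
print(proj(c,[[464,-233,26],[450,-225,26],[450,-241,26]]).round(0))
cv2.imwrite("pics/w6c.png",c["pixels"][100:300,180:380,::-1].repeat(2,0).repeat(2,1))
E
```

```text
time: 12.7
tool_pos: [464.3, -232.7, 51.1]
tcp_rot: [-3.14, 0.002, -3.131]
contact_force: [-0.2, -0.2, -0.1]
grip_width: 40.0
finger_force: 0.0
at [ 464.3 -232.7   51.1] [-3.140e+00  2.000e-03 -3.131e+00] dp [0.0004 0.0001 0.0456] rot [-0.0015  0.0022 -0.0006]
[[276. 237.]
 [289. 217.]
 [264. 217.]]
```

View pics/w6c.png

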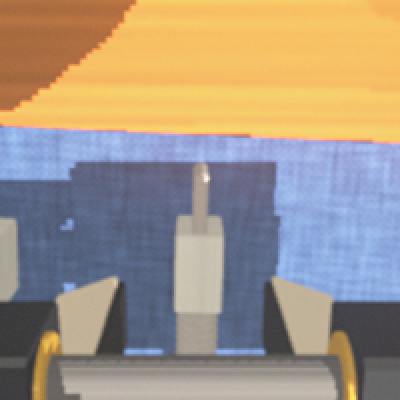

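The crop confirms the silver hook block is between the fingers, about 1.5 mm to the right. Descend and grip.

```bash
python3 -m pendant '{"dp":[[0,0.0015,0.015],[0,0.0015,0.03],[0,0.0015,0.041],[0,0.0015,0.0455],[0,0.0015,0.0455]],"rotation":[[0,0,0],[0,0,0],[0,0,0],[0,0,0],[0,0,0]]}'
python3 -m pendant '{"dp":[[0,0,0],[0,0,0],[0,0,0],[0,0,0],[0,0,0]],"rotation":[[0,0,0],[0,0,0],[0,0,0],[0,0,0],[0,0,0]]}' 0
python3 -m pendant '{"dp":[[0,0,-0.01],[0,0,-0.03],[0,0,-0.06],[0,0,-0.1],[0,0,-0.14],[0,0,-0.16],[0,0,-0.16]],"rotation":[[0,0,0],[0,0,0],[0,0,0],[0,0,0],[0,0,0],[0,0,0],[0,0,0]]}'
python3 - <<'E'
from h import *
c=cam("wrist","w7");np.savez("w7.npz",**c)
cv2.imwrite("pics/w7c.png",c["pixels"][100:300,180:380,::-1].repeat(3,0).repeat(3,1))
th=.0101;R=np.array([[np.cos(th),-np.sin(th)],[np.sin(th),np.cos(th)]])
print([(np.array([572.2,170.1])+R@[x,95-32]).round(1) for x in LANE])
go(493.4,232.3,170,np.pi/2+.01)
E
```

```text
time: 13.38
tool_pos: [463.1, -230.5, 3.7]
tcp_rot: [3.141, -0.001, -3.131]
contact_force: [0.4, -0.6, 0.0]
grip_width: 40.2
finger_force: 0.0
time: 14.0
tool_pos: [463.5, -230.7, 4.5]
tcp_rot: [-3.141, 0.0, -3.131]
contact_force: [-0.2, 0.4, 3.8]
grip_width: 16.1
finger_force: 29.8
time: 14.88
tool_pos: [464.0, -231.0, 165.9]
tcp_rot: [-3.14, 0.003, -3.131]
contact_force: [-0.3, -0.8, -1.1]
grip_width: 15.9
finger_force: 29.8
[array([493.6, 232.3]), array([545.6, 232.8]), array([597.6, 233.4]), array([649.6, 233.9])]
at [ 463.3 -230.5  164.5] [-3.141e+00  1.000e-03 -3.131e+00] dp [-0.0349  0.4625 -0.0057] rot [2.000e-04 8.000e-04 1.571e+00]
```

View pics/w7c.png

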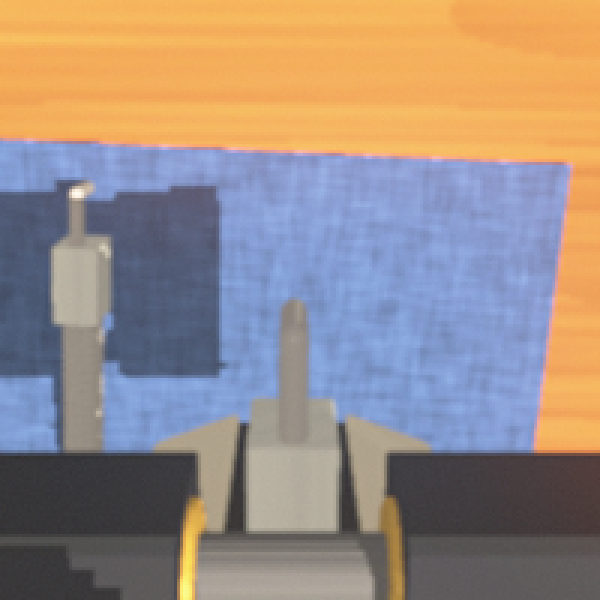

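Gripped: 16 mm wide, hook pointing ahead at pixel (277,200-210), straight and near nominal. Carry it to lane −78.

```bash
python3 -m pendant '{"dp":[[-0.004,0.05,0],[-0.008,0.1,0],[-0.012,0.155,0],[-0.016,0.21,0],[-0.02,0.265,0],[-0.024,0.32,0],[-0.028,0.375,0],[-0.032,0.43,0]],"rotation":[[0,0,0.17],[0,0,0.34],[0,0,0.51],[0,0,0.68],[0,0,0.85],[0,0,1.02],[0,0,1.19],[0,0,1.36]]}'
python3 - <<'E'
from h import *
go(493.2,233,110,np.pi/2+.01)
E
```

```text
time: 15.92
tool_pos: [490.1, 194.6, 162.7]
tcp_rot: [-3.139, -0.0, 1.814]
contact_force: [0.9, -0.1, -0.2]
grip_width: 15.8
finger_force: 29.8
at [490.1 194.6 162.7] [-3.139 -0.     1.814] dp [0.0365 0.0124 0.0527] rot [-0.0027  0.0003  0.2332]
```

```bash
python3 -m pendant '{"dp":[[0.018,0.006,0.02],[0.0365,0.0124,0.04],[0.0365,0.0124,0.07],[0.0365,0.0124,0.083],[0.0365,0.0124,0.083],[0.0365,0.0124,0.083]],"rotation":[[0,0,0.15],[0,0,0.233],[0,0,0.233],[0,0,0.233],[0,0,0.233],[0,0,0.233]]}'
python3 - <<'E'
from h import *
o=get_obs();print(o["tool_pos"],o["tcp_rot"])
c=cam("wrist","w8");np.savez("w8.npz",**c)
cv2.imwrite("pics/w8c.png",c["pixels"][90:290,180:380,::-1].repeat(3,0).repeat(3,1))
T=np.linalg.inv(c["T_tool_cam"])
def pt(p):
    q=T@np.r_[p,1];return c["cx"]-c["f"]*q[0]/q[2],c["cy"]+c["f"]*q[1]/q[2]
print("hook pred tip,bend",pt([31,.3,1.5]),pt([31,.3,-17.5]))
th=.0101;R=np.array([[np.cos(th),-np.sin(th)],[np.sin(th),np.cos(th)]])
print("holes",proj(c,[[*(np.array([572.2,170.1])+R@[x,95]),52] for x in LANE[:2]]).round(1))
E
```

```text
time: 16.68
tool_pos: [494.6, 231.4, 82.0]
tcp_rot: [3.14, -0.0, 1.586]
contact_force: [0.3, 0.7, -0.7]
grip_width: 16.1
finger_force: 29.8
[494.56171869 231.38280382  81.96574908] [ 3.14044742e+00 -4.22925258e-04  1.58616318e+00]
hook pred tip,bend (np.float64(276.37839911755896), np.float64(204.18859171165352)) (np.float64(276.29837202048617), np.float64(214.70348269865144))
holes [[274.7 189.3]
 [354.4 189.6]]
```

View pics/w8c.png

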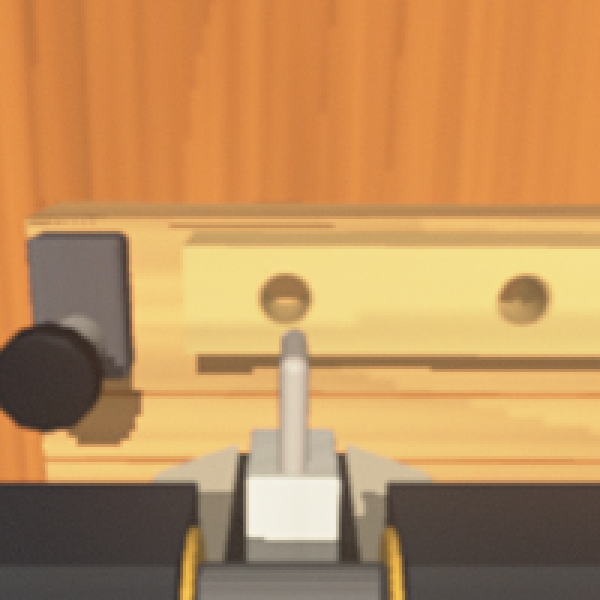

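```bash
python3 -m pendant '{"dp":[[0.002,-0.0014,0.005],[0.002,-0.0014,0.015],[0.002,-0.0014,0.024],[0.002,-0.0014,0.03],[0.002,-0.0014,0.033],[0.002,-0.0014,0.036]],"rotation":[[0,0,0.005],[0,0,0.005],[0,0,0.005],[0,0,0.005],[0,0,0.005],[0,0,0.005]]}'
python3 -m pendant '{"dp":[[0,0,0.002],[0,0,0.004],[0,0,0.006],[0,0,0.008],[0,0,0.008]],"rotation":[[0,0,0],[0,0,0],[0,0,0],[0,0,0],[0,0,0]]}'
```

```text
time: 17.48
tool_pos: [492.7, 233.5, 45.1]
tcp_rot: [3.141, -0.0, 1.582]
contact_force: [0.1, 0.2, -0.6]
grip_width: 15.6
finger_force: 29.8
time: 18.1
tool_pos: [492.5, 233.5, 37.2]
tcp_rot: [-3.141, -0.0, 1.582]
contact_force: [-0.4, 0.2, -0.3]
grip_width: 16.0
finger_force: 29.8
```

```bash
python3 -m pendant '{"dp":[[0,0,0.001],[0,0,0.002],[0,0,0.002]],"rotation":[[0,0,0],[0,0,0],[0,0,0]]}'
python3 - <<'E'
from h import *
c=cam("wrist","w9");np.savez("w9.npz",**c)
cv2.imwrite("pics/w9c.png",c["pixels"][110:290,180:380,::-1].repeat(3,0).repeat(3,1))
E
```

```text
time: 18.48
tool_pos: [492.8, 233.6, 36.3]
tcp_rot: [3.14, -0.0, 1.582]
contact_force: [-2.7, -1.4, 8.6]
grip_width: 15.5
finger_force: 29.9
```

View pics/w9c.png

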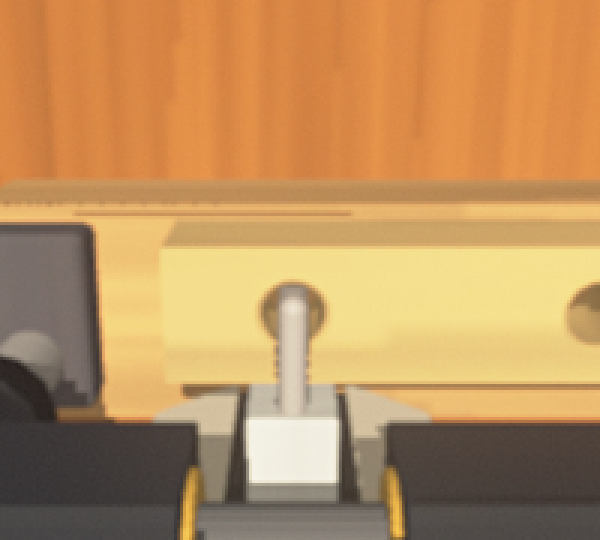

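Hook is seated with ~9 N of down-contact, at pixel (277,210) in the hole. Release it and move to the ring block.

```bash
python3 -m pendant '{"dp":[[0,0,-0.001],[0,0,-0.001],[0,0,-0.001],[0,0,-0.02],[0,0,-0.04],[0,0,-0.06],[0,0,-0.06]],"rotation":[[0,0,0],[0,0,0],[0,0,0],[0,0,0],[0,0,0],[0,0,0],[0,0,0]]}' 0.036
python3 -m pendant '{"dp":[[-0.04,0.0005,0],[-0.091,0.001,0],[-0.091,0.001,0],[-0.091,0.001,0],[-0.091,0.001,0]],"rotation":[[0,0,0],[0,0,0],[0,0,0],[0,0,0],[0,0,0]]}'
python3 - <<'E'
from h import *
o=get_obs();print(o["tool_pos"],o["tcp_rot"])
c=cam("wrist","w10");np.savez("w10.npz",**c)
cv2.imwrite("pics/w10c.png",c["pixels"][20:300,140:420,::-1].repeat(2,0).repeat(2,1))
E
```

```text
time: 19.4
tool_pos: [493.5, 233.8, 96.4]
tcp_rot: [3.139, -0.001, 1.582]
contact_force: [-0.3, 0.2, -0.8]
grip_width: 35.9
finger_force: 0.0
time: 20.02
tool_pos: [494.4, 143.5, 94.9]
tcp_rot: [-3.141, -0.0, 1.583]
contact_force: [-1.0, 0.1, -0.2]
grip_width: 35.9
finger_force: 0.0
[494.37375209 143.46374637  94.87427519] [-3.14119234e+00 -2.56750557e-04  1.58283477e+00]
```

View pics/w10c.png

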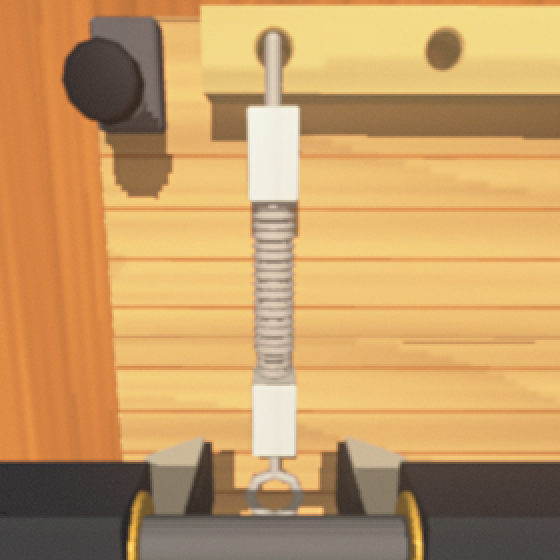

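The spring lies straight in its lane. The hook is in the hole, the ring block is at (277,229) and the ring at (277,267). I have one view left, so I'll verify numerically from here.

Run:
```python
from h import *
c=dict(np.load("w10.npz"))
print(cast(c,[[277,229]],55).round(1),cast(c,[[276.5,96.5]],58.5).round(1),cast(c,[[277,267]],49).round(1),cast(c,[[276.5,40]],52))
go(494.1,143,34,np.pi/2+.0105)
# white mask stats of bright pixels near springs for later automatic use
im=c["pixels"].astype(int);s=im.max(2)-im.min(2)
for v in (70,96,130,229,240): print(v,[ (u,im[v,u].tolist()) for u in (265,277,290)])
```

```text
[[495. 145.  55.]] [[493.6 233.7  58.5]] [[495.4 111.7  49. ]] [[493.24651162 266.37554285  52.        ]]
at [494.4 143.5  95. ] [-3.141 -0.     1.583] dp [-0.0005 -0.0003  0.061 ] rot [-0.0002 -0.0002  0.0018]
70 [(265, [130, 103, 69]), (277, [219, 203, 183]), (290, [132, 106, 73])]
96 [(265, [241, 237, 225]), (277, [240, 236, 223]), (290, [210, 155, 104])]
130 [(265, [217, 159, 98]), (277, [140, 124, 110]), (290, [239, 192, 118])]
229 [(265, [216, 171, 122]), (277, [237, 232, 217]), (290, [240, 196, 119])]
240 [(265, [223, 179, 125]), (277, [237, 232, 217]), (290, [229, 177, 107])]
```

```bash
python3 -m pendant '{"dp":[[-0.0005,0.0005,0.02],[-0.0005,0.0005,0.04],[-0.0005,0.0005,0.055],[-0.0005,0.0005,0.061],[-0.0005,0.0005,0.061]],"rotation":[[0,0,0],[0,0,0],[0,0,0],[0,0,0],[0,0,0]]}'
python3 -m pendant '{"dp":[[0,0,0],[0,0,0],[0,0,0],[0,0,0],[0,0,0]],"rotation":[[0,0,0],[0,0,0],[0,0,0],[0,0,0],[0,0,0]]}' 0
python3 - <<'E'
from h import *
c=cam("wrist","w11");np.savez("w11.npz",**c);im=c["pixels"].astype(int)
for v in range(225,270,2): print(v,im[v,272].tolist(),im[v,277].tolist(),im[v,282].tolist())
E
```

```text
time: 20.7
tool_pos: [495.0, 142.2, 34.1]
tcp_rot: [-3.141, -0.0, 1.582]
contact_force: [0.4, 0.0, -0.1]
grip_width: 36.1
finger_force: 0.0
time: 21.32
tool_pos: [495.3, 142.0, 34.6]
tcp_rot: [3.141, -0.0, 1.582]
contact_force: [-0.3, -0.3, 5.2]
grip_width: 15.7
finger_force: 30.0
225 [171, 156, 140] [153, 141, 126] [182, 167, 150]
227 [187, 173, 154] [186, 172, 154] [180, 167, 149]
229 [195, 179, 162] [145, 132, 118] [192, 177, 159]
231 [203, 187, 169] [204, 190, 171] [191, 177, 159]
233 [177, 164, 147] [188, 175, 157] [147, 136, 121]
235 [198, 185, 165] [192, 176, 161] [187, 173, 156]
237 [200, 186, 167] [199, 185, 167] [191, 175, 158]
239 [170, 160, 143] [178, 166, 149] [168, 158, 143]
241 [183, 175, 157] [180, 172, 154] [185, 178, 159]
243 [182, 173, 155] [184, 175, 156] [179, 171, 153]
245 [187, 176, 157] [183, 175, 154] [183, 174, 156]
247 [236, 231, 217] [234, 228, 212] [234, 229, 213]
249 [233, 227, 211] [229, 223, 206] [231, 225, 207]
251 [232, 227, 211] [229, 224, 206] [230, 224, 207]
253 [231, 227, 211] [229, 224, 206] [229, 224, 205]
255 [232, 226, 211] [230, 225, 207] [230, 224, 206]
257 [232, 227, 212] [229, 223, 206] [229, 223, 207]
259 [232, 227, 212] [229, 223, 206] [229, 223, 206]
261 [232, 226, 211] [229, 223, 206] [229, 224, 206]
263 [232, 226, 211] [229, 224, 207] [230, 224, 207]
265 [233, 228, 212] [230, 224, 207] [230, 225, 207]
267 [220, 211, 189] [217, 207, 186] [217, 208, 186]
269 [129, 124, 110] [126, 122, 109] [126, 120, 108]
```

```bash
python3 -m pendant '{"dp":[[-0.0002,0,-0.0034],[-0.0005,0,-0.0068],[-0.0007,0,-0.01],[-0.001,0,-0.0135],[-0.001,0,-0.0135]],"rotation":[[0,-0.0275,0],[0,-0.055,0],[0,-0.083,0],[0,-0.11,0],[0,-0.11,0]]}'
python3 -m pendant '{"dp":[[-0.006,0,0],[-0.012,0,0],[-0.019,-0.0004,0],[-0.026,-0.0008,0],[-0.033,-0.0008,0],[-0.037,-0.0008,0],[-0.037,-0.0008,0]],"rotation":[[0,0,0],[0,0,0],[0,0,0],[0,0,0],[0,0,0],[0,0,0],[0,0,0]]}'
python3 - <<'E'
from h import *
c=cam("wrist","w12");np.savez("w12.npz",**c);im=c["pixels"].astype(int)
t=cam("top","t1");np.savez("t1.npz",**t)
# hook block white rows on column 277
w=(im.max(2)-im.min(2)<35)&(im.max(2)>200)
for u in (272,277,282): r=np.nonzero(w[:268,u])[0];print(u,r.min(),r.max(),[int(x) for x in r[1:][np.diff(r)>2]])
E
```

```text
time: 22.0
tool_pos: [495.0, 141.4, 47.7]
tcp_rot: [-3.142, 0.11, 1.583]
contact_force: [0.4, -0.1, -1.3]
grip_width: 16.1
finger_force: 30.0
time: 22.88
tool_pos: [494.7, 104.0, 51.8]
tcp_rot: [3.141, 0.11, 1.581]
contact_force: [0.3, 2.6, -2.9]
grip_width: 16.1
finger_force: 30.0
272 0 256 [205, 246]
277 0 256 [41, 48, 56, 63, 71, 82, 90, 98, 151, 189, 225, 231, 237, 246]
282 0 256 [155, 246]
```

```bash
python3 -m pendant '{"dp":[[0.0006,0,0.003],[0.0012,0,0.006],[0.0018,0,0.009],[0.0026,0,0.013],[0.0026,0,0.013],[0.0026,0,0.013]],"rotation":[[0,0.019,0],[0,0.038,0],[0,0.057,0],[0,0.077,0],[0,0.077,0],[0,0.077,0]]}'
```

```text
time: 23.72
tool_pos: [494.6, 105.3, 38.6]
tcp_rot: [-3.142, 0.033, 1.581]
contact_force: [0.5, 2.4, 0.4]
grip_width: 15.7
finger_force: 30.0
```

```bash
python3 -m pendant '{"dp":[[0,0,0.001],[0,0,0.0018],[0,0,0.0018]],"rotation":[[0,0,0],[0,0,0],[0,0,0]]}'
python3 -m pendant '{"dp":[[0.002,0,0],[0.004,0,0],[0.005,0,0],[0.005,0,0]],"rotation":[[0,0,0],[0,0,0],[0,0,0],[0,0,0]]}'
```

```text
time: 24.1
tool_pos: [494.7, 105.3, 38.2]
tcp_rot: [3.141, 0.033, 1.582]
contact_force: [-3.6, 2.0, 14.3]
grip_width: 15.6
finger_force: 30.0
time: 24.6
tool_pos: [495.4, 107.1, 38.2]
tcp_rot: [3.14, 0.038, 1.583]
contact_force: [-2.5, -16.2, 14.7]
grip_width: 15.9
finger_force: 30.0
```

Ring is captured: the pull reversed to −16 N against the post, with 14 N down on the cleat. Release and return to the mat.

```bash
python3 -m pendant '{"dp":[[-0.003,0,-0.001],[-0.003,0,-0.001],[-0.003,0,-0.001],[-0.003,0,-0.02],[-0.003,0,-0.05],[-0.003,0,-0.09],[-0.003,0,-0.12],[-0.003,0,-0.12]],"rotation":[[0,0,0],[0,0,0],[0,0,0],[0,0,0],[0,0.035,0],[0,0.035,0],[0,0.035,0],[0,0.035,0]]}' 0.036
python3 -m pendant '{"dp":[[-0.045,0,0],[-0.045,0.03,0],[-0.045,0.03,0],[-0.045,0.03,0]],"rotation":[[0,0,0],[0,0,0],[0,0,0],[0,0,0]]}'
python3 - <<'E'
from h import *
o=get_obs();print(o["tool_pos"],o["tcp_rot"])
c=cam("wrist","w13");np.savez("w13.npz",**c);im=c["pixels"].astype(int)
p=proj(c,[[494.8,73.9,62],[494.8,73.9+3.5,54],[494.8,109,58.5],[546.9,74.4,62]]);print(p.round(1))
s=im.max(2)-im.min(2);u0,v0=p[0].astype(int)
print(s[v0-16:v0+17,u0-16:u0+17:1].clip(0,99)[::2,::2])
go(591,-313,150,np.pi)
E
```

```text
time: 25.6
tool_pos: [495.8, 111.7, 158.6]
tcp_rot: [3.137, -0.002, 1.582]
contact_force: [0.1, 0.1, -1.2]
grip_width: 35.5
finger_force: 0.0
time: 26.1
tool_pos: [523.9, 66.9, 155.3]
tcp_rot: [-3.139, -0.002, 1.582]
contact_force: [-0.0, 0.3, -0.3]
grip_width: 35.9
finger_force: 0.0
[523.93871503  66.87275726 155.34472432] [-3.13879197e+00 -2.19626284e-03  1.58209975e+00]
[[243.7 201.3]
 [244.6 195.3]
 [243.3 160.9]
 [302.7 201.5]]
[[99 99 99 99 99 99 95 70 46 35 39 50 70 98 99 99 99]
 [99 99 99 99 99 77 38 31 31 37 32 26 29 47 93 99 99]
 [99 99 99 99 99 34 35 36 62 90 82 61 38 29 54 99 99]
 [99 99 99 99 75 34 38 97 99 99 99 99 98 40 34 93 99]
 [99 99 99 99 44 37 72 99 99 99 99 99 99 62 32 58 99]
 [99 99 99 93 35 40 99 99 88 63 96 99 99 95 39 37 93]
 [99 99 99 91 35 38 99 69 32 31 34 99 99 97 39 34 95]
 [99 99 99 99 53 33 54 36 32 33 30 89 99 67 32 58 99]
 [99 99 99 99 91 35 37 35 36 34 36 99 99 46 35 87 99]
 [99 99 99 99 99 37 34 38 35 37 36 60 39 33 39 99 99]
 [99 99 99 99 99 97 51 32 33 33 30 32 34 44 87 99 99]
 [99 99 99 99 99 99 99 97 71 40 38 63 90 99 99 99 99]
 [99 99 99 99 99 99 99 99 99 99 99 99 99 99 99 99 99]
 [89 90 92 89 89 89 87 89 91 91 89 89 90 90 90 89 89]
 [99 99 99 84 75 76 73 75 78 77 76 77 78 78 77 76 76]
 [99 99 99 87 76 76 72 71 78 78 80 76 75 79 78 74 74]
 [99 99 99 86 77 79 74 73 83 80 80 79 79 79 80 78 78]]
at [523.9  67.  155.6] [-3.139e+00 -2.000e-03  1.582e+00] dp [-0.3807  0.0627  0.0047] rot [-1.0000e-04 -3.5000e-03 -1.5593e+00]
```

The map shows the ring encircling the post. I'll re-look at the mat.

```bash
python3 -m pendant '{"dp":[[-0.05,0.01,-0.03],[-0.1,0.02,-0.03],[-0.15,0.03,-0.03],[-0.2,0.035,-0.03],[-0.25,0.04,-0.03],[-0.3,0.05,-0.03],[-0.35,0.0627,-0.02],[-0.3807,0.0627,0]],"rotation":[[0,0,-0.17],[0,0,-0.34],[0,0,-0.51],[0,0,-0.68],[0,0,-0.85],[0,0,-1.02],[0,0,-1.19],[0,0,-1.36]]}' 0.04
python3 -m pendant '{"dp":[[0,0,0.004],[0,0,0.004],[0,0,0.004],[0,0,0.004]],"rotation":[[0,0,-0.1],[0,0,-0.2],[0,0,-0.2],[0,0,-0.2]]}'
cat >> h.py <<'E'
def comps(c):
    im=c["pixels"].astype(int);m=((im.max(2)-im.min(2)<45)&(im.max(2)>130)).astype(np.uint8);m[236:]=0
    n,lab,st,ce=cv2.connectedComponentsWithStats(m)
    for i in range(1,n):
        if st[i,4]<150: continue
        mm=lab==i
        row=mm.sum(1);vs=np.nonzero(row)[0]
        # wide rows = blocks
        w=cv2.morphologyEx(mm.astype(np.uint8),cv2.MORPH_OPEN,np.ones((9,15),np.uint8))
        k,_,s2,c2=cv2.connectedComponentsWithStats(w)
        print("comp",st[i].tolist(),"blocks",[s2[j].tolist() for j in range(1,k)],[cast(c,c2[j],25)[0,:2].round(1).tolist() for j in range(1,k)])
E
python3 - <<'E'
from h import *
print("old");comps(dict(np.load("w5.npz")))
c=cam("wrist","w14");np.savez("w14.npz",**c);print("new");comps(c);o=get_obs();print(o["tool_pos"],o["tcp_rot"])
E
```

```text
time: 27.15
tool_pos: [592.3, -315.3, 155.6]
tcp_rot: [3.14, 0.001, 2.947]
contact_force: [0.5, -0.0, -0.6]
grip_width: 39.9
finger_force: 0.0
time: 27.65
tool_pos: [591.8, -312.9, 151.8]
tcp_rot: [3.139, -0.0, 3.14]
contact_force: [-0.3, 0.0, -0.0]
grip_width: 39.8
finger_force: 0.0
old
comp [334, 13, 50, 192, 4273] blocks [[341, 39, 42, 138, 2999]] [[505.8, -234.8]]
comp [181, 17, 36, 190, 3325] blocks [[181, 43, 27, 98, 1885], [187, 146, 23, 33, 722]] [[487.1, -386.3], [554.9, -389.0]]
comp [261, 16, 36, 190, 3363] blocks [[275, 41, 21, 45, 880], [272, 90, 19, 54, 896], [270, 145, 20, 33, 619]] [[468.0, -306.4], [513.2, -309.5], [554.3, -310.9]]
comp [238, 166, 27, 22, 167] blocks [] []
new
comp [180, 17, 39, 189, 3347] blocks [[180, 43, 27, 97, 1867], [186, 145, 23, 33, 725]] [[487.3, -386.2], [554.7, -388.9]]
comp [232, 16, 68, 191, 3584] blocks [[273, 41, 21, 44, 858], [271, 86, 19, 57, 933], [269, 144, 20, 33, 614]] [[468.0, -306.6], [511.6, -309.3], [554.0, -310.7]]
[ 591.87718993 -312.9561016   151.89218671] [ 3.13947035e+00 -6.67728590e-05  3.14060989e+00]
```

Run:
```python
from h import *
go(466,-305.3,50,np.pi-.043)
```

```text
at [ 591.9 -313.   151.9] [ 3.139 -0.     3.141] dp [0.1259 0.0073 0.1019] rot [ 0.0021 -0.0001  0.042 ]
```

```bash
python3 -m pendant '{"dp":[[0.05,0.003,0],[0.1,0.007,0.02],[0.126,0.007,0.05],[0.126,0.007,0.08],[0.126,0.007,0.1],[0.126,0.007,0.1],[0.126,0.007,0.1]],"rotation":[[0,0,0.042],[0,0,0.042],[0,0,0.042],[0,0,0.042],[0,0,0.042],[0,0,0.042],[0,0,0.042]]}'
cat >> h.py <<'E'
def prof(c,rows,thr=60):
    "low-saturation runs across columns 250..305 for given rows"
    im=c["pixels"].astype(int);s=im.max(2)-im.min(2)
    for v in rows:
        k=np.nonzero((s[v,235:320]<thr)&(im[v,235:320].max(1)>100))[0]+235
        print(v,(k.min(),k.max(),len(k)) if len(k) else None)
E
python3 - <<'E'
from h import *
o=get_obs();print(o["tool_pos"],o["tcp_rot"])
c=cam("wrist","w15");np.savez("w15.npz",**c)
print("old");prof(dict(np.load("w6.npz")),range(180,246,6));print("new");prof(c,range(180,246,6))
E
```

```text
time: 28.58
tool_pos: [466.4, -306.5, 52.7]
tcp_rot: [3.14, 0.001, 3.099]
contact_force: [0.1, 0.5, 0.8]
grip_width: 40.2
finger_force: 0.0
[ 466.4422592  -306.49429128   52.69676597] [3.14039006e+00 1.03064238e-03 3.09939556e+00]
old
180 (np.int64(243), np.int64(315), 13)
186 (np.int64(235), np.int64(317), 83)
192 (np.int64(235), np.int64(317), 83)
198 (np.int64(235), np.int64(316), 82)
204 (np.int64(235), np.int64(317), 83)
210 (np.int64(235), np.int64(319), 85)
216 (np.int64(235), np.int64(318), 84)
222 (np.int64(235), np.int64(318), 84)
228 (np.int64(235), np.int64(318), 84)
234 (np.int64(235), np.int64(317), 83)
240 (np.int64(235), np.int64(319), 85)
new
180 (np.int64(261), np.int64(280), 20)
186 (np.int64(242), np.int64(314), 59)
192 (np.int64(235), np.int64(317), 83)
198 (np.int64(235), np.int64(317), 83)
204 (np.int64(235), np.int64(317), 83)
210 (np.int64(235), np.int64(317), 83)
216 (np.int64(235), np.int64(314), 80)
222 (np.int64(235), np.int64(314), 80)
228 (np.int64(235), np.int64(313), 79)
234 (np.int64(235), np.int64(314), 80)
240 (np.int64(235), np.int64(319), 85)
```

```bash
cat >> h.py <<'E'
def prof(c,rows):
    im=c["pixels"].astype(int)
    for v in rows:
        k=np.nonzero((im[v,245:312,0]-im[v,245:312,2]>0)&(im[v,245:312].max(1)>90))[0]+245
        print(v,(int(k.min()),int(k.max()),len(k)) if len(k) else None,end=" ")
    print()
E
python3 - <<'E'
from h import *
print("old");prof(dict(np.load("w6.npz")),range(180,262,4));print("new");prof(dict(np.load("w15.npz")),range(176,262,4))
E
```

```text
old
180 None 184 (277, 283, 7) 188 (277, 284, 8) 192 (277, 284, 8) 196 (276, 283, 8) 200 (276, 283, 8) 204 (277, 283, 7) 208 (269, 288, 20) 212 (268, 290, 23) 216 (268, 291, 24) 220 (268, 291, 24) 224 (268, 291, 24) 228 (268, 291, 24) 232 (267, 291, 25) 236 (267, 291, 25) 240 (267, 290, 24) 244 (267, 290, 24) 248 (267, 290, 24) 252 (267, 290, 24) 256 (268, 289, 22) 260 (268, 288, 21) 
new
176 None 180 (275, 278, 4) 184 (274, 280, 7) 188 (274, 281, 7) 192 (274, 281, 8) 196 (274, 281, 8) 200 (274, 280, 7) 204 (274, 280, 7) 208 (266, 287, 22) 212 (266, 288, 23) 216 (265, 288, 24) 220 (265, 288, 24) 224 (265, 288, 24) 228 (265, 288, 24) 232 (265, 288, 24) 236 (265, 288, 24) 240 (265, 288, 24) 244 (265, 288, 24) 248 (265, 288, 24) 252 (265, 288, 24) 256 (267, 286, 20) 260 (267, 286, 20)
```

```bash
python3 -m pendant '{"dp":[[0,0,0.015],[0,0,0.03],[0,0,0.042],[0,0,0.0465],[0,0,0.0465]],"rotation":[[0,0,0],[0,0,0],[0,0,0],[0,0,0],[0,0,0]]}'
python3 -m pendant '{"dp":[[0,0,0],[0,0,0],[0,0,0],[0,0,0],[0,0,0]],"rotation":[[0,0,0],[0,0,0],[0,0,0],[0,0,0],[0,0,0]]}' 0
python3 -m pendant '{"dp":[[0,0,-0.01],[0,0,-0.03],[0,0,-0.06],[0,0,-0.1],[0,0,-0.14],[0,0,-0.16],[0,0,-0.16]],"rotation":[[0,0,0],[0,0,0],[0,0,0],[0,0,0],[0,0,0],[0,0,0],[0,0,0]]}'
python3 - <<'E'
from h import *
c=cam("wrist","w16");np.savez("w16.npz",**c)
print("old");prof(dict(np.load("w7.npz")),range(192,256,4));print("new");prof(c,range(192,256,4))
go(545.4,233.5,165,np.pi/2+.01)
E
```

```text
time: 29.25
tool_pos: [465.8, -306.0, 4.8]
tcp_rot: [3.139, -0.001, 3.1]
contact_force: [0.1, -0.1, 0.3]
grip_width: 39.7
finger_force: 0.0
time: 29.88
tool_pos: [466.1, -306.3, 5.6]
tcp_rot: [3.14, 0.0, 3.1]
contact_force: [0.3, -0.2, 3.3]
grip_width: 15.9
finger_force: 30.0
time: 30.75
tool_pos: [466.5, -306.9, 167.2]
tcp_rot: [-3.141, 0.003, 3.1]
contact_force: [-0.5, 0.0, -1.0]
grip_width: 15.7
finger_force: 30.0
old
192 None 196 None 200 (277, 278, 2) 204 (274, 281, 8) 208 (274, 281, 8) 212 (274, 281, 8) 216 (274, 281, 8) 220 (274, 281, 8) 224 (274, 281, 8) 228 (274, 281, 8) 232 (274, 281, 8) 236 (264, 290, 27) 240 (253, 301, 41) 244 (245, 311, 63) 248 (245, 311, 62) 252 (245, 308, 60) 
new
192 None 196 None 200 (274, 280, 7) 204 (274, 281, 8) 208 (273, 281, 9) 212 (273, 281, 9) 216 (274, 281, 8) 220 (274, 281, 8) 224 (274, 281, 8) 228 (274, 281, 8) 232 (265, 290, 26) 236 (264, 290, 27) 240 (253, 301, 42) 244 (245, 311, 64) 248 (245, 311, 63) 252 (245, 308, 60) 
at [ 465.8 -306.4  165.6] [3.14e+00 1.00e-03 3.10e+00] dp [-0.0568  0.5428  0.0015] rot [ 1.7000e-03 -8.0000e-04  1.5188e+00]
```

```bash
python3 -m pendant '{"dp":[[-0.006,0.055,0],[-0.012,0.11,0],[-0.018,0.165,0],[-0.024,0.22,0],[-0.03,0.275,0],[-0.036,0.33,0],[-0.042,0.385,0],[-0.048,0.44,0]],"rotation":[[0,0,0.17],[0,0,0.34],[0,0,0.51],[0,0,0.68],[0,0,0.85],[0,0,1.02],[0,0,1.19],[0,0,1.36]]}'
python3 - <<'E'
from h import *
go(544.7,233,81,np.pi/2+.01)
E
```

```text
time: 31.8
tool_pos: [531.4, 130.8, 164.6]
tcp_rot: [-3.139, -0.002, 1.74]
contact_force: [0.9, -0.9, -0.3]
grip_width: 15.7
finger_force: 30.0
at [531.4 130.8 164.6] [-3.139e+00 -2.000e-03  1.740e+00] dp [0.0983 0.0305 0.0838] rot [-0.0026 -0.002   0.159 ]
```

```bash
python3 -m pendant '{"dp":[[0.045,0.015,0.0],[0.0983,0.0305,0.01],[0.0983,0.0305,0.04],[0.0983,0.0305,0.075],[0.0983,0.0305,0.084],[0.0983,0.0305,0.084],[0.0983,0.0305,0.084]],"rotation":[[0,0,0.1],[0,0,0.159],[0,0,0.159],[0,0,0.159],[0,0,0.159],[0,0,0.159],[0,0,0.159]]}'
cat >> h.py <<'E'
def hookhole(lane,ring_x=31.0,dy=0.5):
    "hole seen in the wrist picture vs hook -> shift in tool x,y (mm)"
    o=get_obs();c=cam("wrist");np.savez("hh.npz",**c)
    th=.0101;R=np.array([[np.cos(th),-np.sin(th)],[np.sin(th),np.cos(th)]])
    h=np.r_[np.array([572.2,170.1])+R@[lane,95],52]
    p=proj(c,h)[0];b=blob(c,p,12);W=cast(c,b,52)[0]
    Rt=Rn.from_euler("xyz",o["tcp_rot"])
    print("TCP",o["tool_pos"].round(1),o["tcp_rot"].round(3),"pred px",p.round(1),"seen",np.round(b,1),"hole tool",Rt.inv().apply(W-o["tool_pos"]).round(1),"model",Rt.inv().apply(h-o["tool_pos"]).round(1))
    prof(c,range(192,220,4))
E
python3 - <<'E'
from h import *
hookhole(-26)
E
```

```text
time: 32.67
tool_pos: [545.9, 231.4, 83.7]
tcp_rot: [3.14, -0.003, 1.586]
contact_force: [-0.3, -0.4, 0.1]
grip_width: 15.4
finger_force: 30.0
TCP [545.9 231.4  83.7] [ 3.140e+00 -3.000e-03  1.586e+00] pred px [275.7 188.1] seen [275.7 186.2] hole tool [34.6 -0.2 31.7] model [33.3 -0.2 31.7]
192 (245, 311, 67) 196 (245, 311, 67) 200 (245, 311, 67) 204 (245, 311, 67) 208 (245, 311, 67) 212 (245, 311, 67) 216 (245, 311, 67)
```

```bash
python3 -m pendant '{"dp":[[0.002,-0.0008,0.005],[0.002,-0.0008,0.015],[0.002,-0.0008,0.024],[0.002,-0.0008,0.03],[0.002,-0.0008,0.034],[0.002,-0.0008,0.037]],"rotation":[[0,0,0.005],[0,0,0.005],[0,0,0.005],[0,0,0.005],[0,0,0.005],[0,0,0.005]]}'
python3 -m pendant '{"dp":[[0,0,0.002],[0,0,0.004],[0,0,0.006],[0,0,0.008],[0,0,0.008]],"rotation":[[0,0,0],[0,0,0],[0,0,0],[0,0,0],[0,0,0]]}'
python3 -m pendant '{"dp":[[0,0,0.001],[0,0,0.002],[0,0,0.002]],"rotation":[[0,0,0],[0,0,0],[0,0,0]]}'
```

```text
time: 33.48
tool_pos: [544.3, 233.5, 45.2]
tcp_rot: [-3.142, -0.002, 1.582]
contact_force: [0.0, 0.3, -1.1]
grip_width: 15.7
finger_force: 30.0
time: 34.1
tool_pos: [544.4, 233.6, 37.8]
tcp_rot: [3.141, -0.002, 1.582]
contact_force: [-1.5, 0.3, 3.1]
grip_width: 15.7
finger_force: 30.0
time: 34.48
tool_pos: [544.6, 233.7, 37.1]
tcp_rot: [3.14, -0.003, 1.582]
contact_force: [-4.2, -2.1, 13.2]
grip_width: 15.8
finger_force: 30.0
```

```bash
python3 -m pendant '{"dp":[[0,0,-0.001],[0,0,-0.001],[0,0,-0.001],[0,0,-0.02],[0,0,-0.04],[0,0,-0.06],[0,0,-0.06]],"rotation":[[0,0,0],[0,0,0],[0,0,0],[0,0,0],[0,0,0],[0,0,0],[0,0,0]]}' 0.036
python3 -m pendant '{"dp":[[-0.04,0.0005,0],[-0.091,0.001,0],[-0.091,0.001,0],[-0.091,0.001,0],[-0.091,0.001,0]],"rotation":[[0,0,0],[0,0,0],[0,0,0],[0,0,0],[0,0,0]]}'
cat >> h.py <<'E'
def white(c,cols=(272,277,282),lo=30,hi=270):
    im=c["pixels"].astype(int);w=(im.max(2)-im.min(2)<40)&(im.max(2)>195)
    for u in cols:
        r=np.nonzero(w[lo:hi,u])[0]+lo;g=np.split(r,np.nonzero(np.diff(r)>1)[0]+1);print(u,[(int(x[0]),int(x[-1])) for x in g if len(x)>8])
    for v in (70,97,150,190,228,238):
        r=np.nonzero((im[v,240:320].max(1)-im[v,240:320].min(1)<55))[0]+240;print(v,(int(r.min()),int(r.max()),len(r)) if len(r) else None,end=" ")
    print()
E
python3 - <<'E'
from h import *
o=get_obs();print(o["tool_pos"],o["tcp_rot"])
c=cam("wrist","w17");np.savez("w17.npz",**c)
print("old");white(dict(np.load("w10.npz")));print("new");white(c)
E
```

```text
time: 35.35
tool_pos: [545.2, 233.7, 96.6]
tcp_rot: [3.139, -0.003, 1.582]
contact_force: [0.5, -0.8, 0.1]
grip_width: 36.0
finger_force: 0.0
time: 35.98
tool_pos: [546.0, 143.4, 94.8]
tcp_rot: [-3.141, -0.002, 1.583]
contact_force: [-0.4, -0.2, -0.7]
grip_width: 35.9
finger_force: 0.0
[546.01372403 143.41297727  94.81452944] [-3.14110865e+00 -2.26336253e-03  1.58275750e+00]
old
272 [(74, 120), (212, 247)]
277 [(37, 120), (212, 247), (249, 258)]
282 [(73, 120), (212, 247)]
70 (272, 281, 10) 97 (264, 288, 25) 150 (268, 285, 18) 190 (268, 285, 18) 228 (266, 287, 22) 238 (266, 287, 22) 
new
272 [(72, 118), (210, 246)]
277 [(35, 118), (210, 256)]
282 [(72, 118), (210, 246)]
70 (264, 288, 25) 97 (264, 288, 25) 150 (267, 286, 20) 190 (268, 286, 19) 228 (266, 287, 22) 238 (266, 287, 22)
```

```bash
python3 -m pendant '{"dp":[[0,0,0.02],[0,0,0.04],[0,0,0.055],[0,0,0.061],[0,0,0.061]],"rotation":[[0,0,0],[0,0,0],[0,0,0],[0,0,0],[0,0,0]]}'
python3 -m pendant '{"dp":[[0,0,0],[0,0,0],[0,0,0],[0,0,0],[0,0,0]],"rotation":[[0,0,0],[0,0,0],[0,0,0],[0,0,0],[0,0,0]]}' 0
python3 - <<'E'
from h import *
c=cam("wrist","w18");np.savez("w18.npz",**c);im=c["pixels"].astype(int)
print([(v,int(im[v,272:283].mean())) for v in range(238,256)])
E
```

```text
time: 36.65
tool_pos: [546.2, 142.8, 34.1]
tcp_rot: [-3.141, -0.002, 1.582]
contact_force: [0.7, -0.1, -0.5]
grip_width: 36.0
finger_force: 0.0
time: 37.28
tool_pos: [546.5, 142.5, 34.7]
tcp_rot: [3.141, -0.002, 1.582]
contact_force: [-0.7, -0.2, 4.4]
grip_width: 15.6
finger_force: 30.0
[(238, 151), (239, 162), (240, 168), (241, 167), (242, 167), (243, 169), (244, 194), (245, 220), (246, 221), (247, 218), (248, 217), (249, 217), (250, 217), (251, 217), (252, 217), (253, 217), (254, 216), (255, 216)]
```

```bash
python3 -m pendant '{"dp":[[-0.0002,0,-0.0034],[-0.0005,0,-0.0068],[-0.0007,0,-0.01],[-0.001,0,-0.0135],[-0.001,0,-0.0135]],"rotation":[[0,-0.0275,0],[0,-0.055,0],[0,-0.083,0],[0,-0.11,0],[0,-0.11,0]]}'
python3 -m pendant '{"dp":[[-0.006,0,0],[-0.012,0,0],[-0.019,0,0],[-0.026,0,0],[-0.033,0,0],[-0.038,0,0],[-0.038,0,0]],"rotation":[[0,0,0],[0,0,0],[0,0,0],[0,0,0],[0,0,0],[0,0,0],[0,0,0]]}'
```

```text
time: 37.95
tool_pos: [546.2, 142.1, 47.8]
tcp_rot: [3.141, 0.108, 1.583]
contact_force: [0.8, -0.6, -0.4]
grip_width: 15.9
finger_force: 30.0
time: 38.83
tool_pos: [546.6, 103.4, 51.8]
tcp_rot: [-3.141, 0.108, 1.581]
contact_force: [0.1, 2.3, -1.6]
grip_width: 16.0
finger_force: 30.0
```

```bash
python3 -m pendant '{"dp":[[0.0007,0,0.003],[0.0014,0,0.006],[0.0021,0,0.009],[0.003,0,0.013],[0.003,0,0.013],[0.003,0,0.013]],"rotation":[[0,0.019,0],[0,0.038,0],[0,0.057,0],[0,0.077,0],[0,0.077,0],[0,0.077,0]]}'
python3 -m pendant '{"dp":[[0,0,0.001],[0,0,0.0018],[0,0,0.0018]],"rotation":[[0,0,0],[0,0,0],[0,0,0]]}'
python3 -m pendant '{"dp":[[0.002,0,0],[0.004,0,0],[0.005,0,0],[0.005,0,0]],"rotation":[[0,0,0],[0,0,0],[0,0,0],[0,0,0]]}'
```

```text
time: 39.58
tool_pos: [546.7, 105.2, 38.6]
tcp_rot: [3.141, 0.031, 1.581]
contact_force: [-0.6, 3.6, -1.5]
grip_width: 15.7
finger_force: 30.0
time: 39.95
tool_pos: [546.7, 105.3, 38.3]
tcp_rot: [3.141, 0.031, 1.582]
contact_force: [-4.6, 2.5, 12.2]
grip_width: 15.8
finger_force: 30.0
time: 40.45
tool_pos: [547.4, 107.0, 38.3]
tcp_rot: [3.14, 0.036, 1.583]
contact_force: [-2.9, -13.2, 13.0]
grip_width: 16.1
finger_force: 30.0
```

Same captured signature as before. Release, check the ring, and return to the mat.

```bash
python3 -m pendant '{"dp":[[-0.003,0,-0.001],[-0.003,0,-0.001],[-0.003,0,-0.001],[-0.003,0,-0.02],[-0.003,0,-0.05],[-0.003,0,-0.09],[-0.003,0,-0.12],[-0.003,0,-0.12]],"rotation":[[0,0,0],[0,0,0],[0,0,0],[0,0,0],[0,0.035,0],[0,0.035,0],[0,0.035,0],[0,0.035,0]]}' 0.036
python3 -m pendant '{"dp":[[-0.045,0,0],[-0.045,0.0,0],[-0.045,0.0,0],[-0.045,0.0,0]],"rotation":[[0,0,0],[0,0,0],[0,0,0],[0,0,0]]}'
cat >> h.py <<'E'
def ringmap(c,lane):
    im=c["pixels"].astype(int);s=im.max(2)-im.min(2);th=.0106
    p=proj(c,[571.8+lane*np.cos(th)+95*th,169.7+lane*th-95,60])[0].astype(int)
    print(lane,p)
    for r in s[p[1]-18:p[1]+14:2,p[0]-18:p[0]+19:1]: print("".join("#" if x<55 else "." for x in r))
E
python3 - <<'E'
from h import *
c=cam("wrist","w19");np.savez("w19.npz",**c)
ringmap(c,-26);ringmap(c,-78)
go(591,-313,150,np.pi)
E
```

```text
time: 41.45
tool_pos: [547.9, 111.4, 158.9]
tcp_rot: [3.137, -0.004, 1.582]
contact_force: [0.8, 1.0, -0.3]
grip_width: 36.2
finger_force: 0.0
time: 41.95
tool_pos: [546.8, 66.8, 155.9]
tcp_rot: [-3.141, -0.004, 1.582]
contact_force: [0.3, 1.1, 0.6]
grip_width: 35.7
finger_force: 0.0
-26 [276 200]
.................######..............
..................#####..............
..............#############..........
............##################.......
...........####...........####.......
..........###...............###......
.........###................####.....
.........###.....####.......#####....
.........####..########.....####.....
.........##############.....###......
...........############...####.......
...........##################........
................#########............
.....................................
.....................................
.....................................
-78 [218 200]
..................#####..............
.................#######.............
..............#############..........
............#######..#########.......
...........#####..........#####......
..........####..............####.....
.........####................###.....
.........####....######......####....
..........####.#########.....####....
...........#############....####.....
............############..#####......
.............#################.......
................###########..........
.....................................
.....................................
.....................................
at [546.9  66.8 156.1] [-3.141 -0.004  1.583] dp [-0.3803  0.0396  0.0044] rot [ 0.0028 -0.0039 -1.559 ]
```

Both rings encircle their posts. Now the third spring.

```bash
python3 -m pendant '{"dp":[[-0.05,0.01,-0.03],[-0.1,0.02,-0.03],[-0.15,0.03,-0.03],[-0.2,0.035,-0.03],[-0.25,0.04,-0.03],[-0.3,0.04,-0.03],[-0.35,0.04,-0.02],[-0.38,0.04,0]],"rotation":[[0,0,-0.17],[0,0,-0.34],[0,0,-0.51],[0,0,-0.68],[0,0,-0.85],[0,0,-1.02],[0,0,-1.19],[0,0,-1.36]]}' 0.04
python3 -m pendant '{"dp":[[0,0,0.004],[0,0,0.004],[0,0,0.004],[0,0,0.004]],"rotation":[[0,0,-0.1],[0,0,-0.2],[0,0,-0.2],[0,0,-0.2]]}'
python3 - <<'E'
from h import *
c=cam("wrist","w20");np.savez("w20.npz",**c);comps(c)
go(467.5,-384.8,50,np.pi-.048)
E
```

```text
time: 43.0
tool_pos: [591.6, -315.7, 155.1]
tcp_rot: [3.139, 0.001, 2.946]
contact_force: [0.1, 0.8, -0.3]
grip_width: 39.9
finger_force: 0.0
time: 43.5
tool_pos: [591.4, -313.1, 150.9]
tcp_rot: [3.138, 0.0, 3.14]
contact_force: [0.6, 0.1, 0.2]
grip_width: 40.4
finger_force: 0.0
comp [179, 17, 52, 190, 3494] blocks [[180, 43, 26, 96, 1850], [185, 146, 24, 33, 740]] [[486.5, -386.2], [554.9, -388.9]]
comp [233, 174, 25, 17, 151] blocks [] []
at [ 591.4 -313.1  151. ] [3.138 0.    3.141] dp [ 0.1239 -0.0722  0.1007] rot [0.004  0.     0.0471]
```

```bash
python3 -m pendant '{"dp":[[0.05,-0.03,0],[0.1,-0.06,0.02],[0.124,-0.072,0.05],[0.124,-0.072,0.08],[0.124,-0.072,0.1],[0.124,-0.072,0.1],[0.124,-0.072,0.1]],"rotation":[[0,0,0.042],[0,0,0.042],[0,0,0.042],[0,0,0.042],[0,0,0.042],[0,0,0.042],[0,0,0.042]]}'
python3 - <<'E'
from h import *
o=get_obs();print(o["tool_pos"],o["tcp_rot"])
c=cam("wrist","w21");np.savez("w21.npz",**c);prof(c,range(176,262,4))
E
```

```text
time: 44.42
tool_pos: [467.8, -385.5, 51.7]
tcp_rot: [3.139, 0.001, 3.1]
contact_force: [0.4, -0.1, 0.2]
grip_width: 40.0
finger_force: 0.0
[ 467.80552841 -385.49295601   51.66851408] [3.13867248e+00 9.81887320e-04 3.09955007e+00]
176 None 180 (271, 273, 3) 184 (269, 275, 7) 188 (269, 275, 7) 192 (269, 275, 7) 196 (269, 275, 7) 200 (269, 275, 7) 204 (269, 275, 7) 208 (263, 283, 21) 212 (262, 283, 22) 216 (261, 284, 24) 220 (261, 284, 24) 224 (261, 284, 24) 228 (261, 284, 24) 232 (261, 284, 24) 236 (261, 284, 24) 240 (261, 284, 24) 244 (261, 284, 24) 248 (261, 284, 24) 252 (262, 284, 23) 256 (264, 283, 20) 260 (264, 283, 20)
```

```bash
python3 -m pendant '{"dp":[[0,-0.0025,0.015],[0,-0.0025,0.03],[0,-0.0025,0.042],[0,-0.0025,0.046],[0,-0.0025,0.046]],"rotation":[[0,0,0],[0,0,0],[0,0,0],[0,0,0],[0,0,0]]}'
python3 -m pendant '{"dp":[[0,0,0],[0,0,0],[0,0,0],[0,0,0],[0,0,0]],"rotation":[[0,0,0],[0,0,0],[0,0,0],[0,0,0],[0,0,0]]}' 0
python3 -m pendant '{"dp":[[0,0,-0.01],[0,0,-0.03],[0,0,-0.06],[0,0,-0.1],[0,0,-0.14],[0,0,-0.16],[0,0,-0.16]],"rotation":[[0,0,0],[0,0,0],[0,0,0],[0,0,0],[0,0,0],[0,0,0],[0,0,0]]}'
python3 - <<'E'
from h import *
c=cam("wrist","w22");np.savez("w22.npz",**c)
prof(c,range(192,256,4))
go(597,231.5,165,np.pi/2+.01)
E
```

```text
time: 45.1
tool_pos: [467.0, -387.3, 4.2]
tcp_rot: [3.137, -0.001, 3.1]
contact_force: [-0.3, -0.9, -0.4]
grip_width: 40.1
finger_force: 0.0
time: 45.72
tool_pos: [467.2, -387.6, 5.0]
tcp_rot: [3.138, 0.0, 3.1]
contact_force: [-0.7, 1.0, 3.2]
grip_width: 15.7
finger_force: 30.0
time: 46.6
tool_pos: [467.7, -388.7, 166.7]
tcp_rot: [3.14, 0.003, 3.1]
contact_force: [0.7, 0.2, -0.6]
grip_width: 16.0
finger_force: 30.0
192 (245, 255, 11) 196 (245, 255, 11) 200 (245, 280, 18) 204 (245, 280, 19) 208 (245, 281, 21) 212 (245, 281, 21) 216 (245, 281, 21) 220 (245, 281, 21) 224 (245, 281, 21) 228 (245, 281, 21) 232 (245, 289, 39) 236 (245, 290, 40) 240 (245, 301, 50) 244 (245, 311, 64) 248 (245, 311, 65) 252 (245, 309, 61) 
at [ 467.1 -388.1  165. ] [3.138 0.    3.1  ] dp [-0.1038  0.6245  0.0022] rot [ 0.0031 -0.0023  1.5189]
```

```bash
python3 -m pendant '{"dp":[[-0.009,0.057,0],[-0.018,0.114,0],[-0.027,0.171,0],[-0.036,0.228,0],[-0.045,0.285,0],[-0.054,0.342,0],[-0.063,0.399,0],[-0.072,0.456,0]],"rotation":[[0,0,0.17],[0,0,0.34],[0,0,0.51],[0,0,0.68],[0,0,0.85],[0,0,1.02],[0,0,1.19],[0,0,1.36]]}'
python3 - <<'E'
from h import *
go(597,231.5,83,np.pi/2+.01)
E
```

```text
time: 47.65
tool_pos: [557.2, 64.8, 164.9]
tcp_rot: [-3.14, -0.005, 1.738]
contact_force: [0.5, -0.4, -0.5]
grip_width: 15.6
finger_force: 30.0
at [557.2  64.8 164.9] [-3.14  -0.005  1.738] dp [0.1574 0.0672 0.0825] rot [-0.0024 -0.0044  0.1576]
```

```bash
python3 -m pendant '{"dp":[[0.05,0.02,0.0],[0.1,0.042,0],[0.157,0.067,0.005],[0.157,0.067,0.04],[0.157,0.067,0.075],[0.157,0.067,0.0825],[0.157,0.067,0.0825],[0.157,0.067,0.0825]],"rotation":[[0,0,0.1],[0,0,0.158],[0,0,0.158],[0,0,0.158],[0,0,0.158],[0,0,0.158],[0,0,0.158],[0,0,0.158]]}'
python3 - <<'E'
from h import *
hookhole(26)
E
```

```text
time: 48.65
tool_pos: [597.8, 229.5, 86.1]
tcp_rot: [3.139, -0.005, 1.586]
contact_force: [0.1, 0.1, -1.0]
grip_width: 15.5
finger_force: 30.0
TCP [597.8 229.5  86.1] [ 3.139 -0.005  1.586] pred px [275.9 183.6] seen [275.9 181.7] hole tool [37.1 -0.1 34.3] model [35.7 -0.1 34.3]
192 (245, 311, 67) 196 (245, 311, 67) 200 (245, 311, 67) 204 (245, 311, 67) 208 (245, 311, 67) 212 (245, 311, 67) 216 (245, 311, 67)
```

```bash
python3 -m pendant '{"dp":[[0.0044,-0.0007,0.005],[0.0044,-0.0007,0.015],[0.0044,-0.0007,0.025],[0.0044,-0.0007,0.033],[0.0044,-0.0007,0.037],[0.0044,-0.0007,0.0395]],"rotation":[[0,-0.004,0.005],[0,-0.004,0.005],[0,-0.004,0.005],[0,-0.004,0.005],[0,-0.004,0.005],[0,-0.004,0.005]]}'
python3 -m pendant '{"dp":[[0,0,0.002],[0,0,0.004],[0,0,0.006],[0,0,0.008],[0,0,0.008]],"rotation":[[0,0,0],[0,0,0],[0,0,0],[0,0,0],[0,0,0]]}'
python3 -m pendant '{"dp":[[0,0,0.001],[0,0,0.002],[0,0,0.002]],"rotation":[[0,0,0],[0,0,0],[0,0,0]]}'
```

```text
time: 49.45
tool_pos: [596.1, 234.0, 44.9]
tcp_rot: [-3.141, -0.0, 1.581]
contact_force: [-0.1, -0.7, -0.5]
grip_width: 16.0
finger_force: 30.0
time: 50.08
tool_pos: [596.1, 234.0, 37.3]
tcp_rot: [3.141, -0.0, 1.581]
contact_force: [-0.7, -0.9, 1.4]
grip_width: 16.0
finger_force: 30.0
time: 50.45
tool_pos: [596.3, 234.1, 36.8]
tcp_rot: [3.14, -0.0, 1.581]
contact_force: [-3.2, -1.2, 10.9]
grip_width: 15.6
finger_force: 30.0
```

Seated at 36.8 with 11 N contact. Release and move to the ring block.

```bash
python3 -m pendant '{"dp":[[0,0,-0.001],[0,0,-0.001],[0,0,-0.001],[0,0,-0.02],[0,0,-0.04],[0,0,-0.06],[0,0,-0.06]],"rotation":[[0,0,0],[0,0,0],[0,0,0],[0,0,0],[0,0,0],[0,0,0],[0,0,0]]}' 0.036
python3 -m pendant '{"dp":[[-0.04,0.0005,0],[-0.091,0.001,0],[-0.091,0.001,0],[-0.091,0.001,0],[-0.091,0.001,0]],"rotation":[[0,0,0],[0,0,0],[0,0,0],[0,0,0],[0,0,0]]}'
python3 - <<'E'
from h import *
o=get_obs();print(o["tool_pos"],o["tcp_rot"])
c=cam("wrist","w23");np.savez("w23.npz",**c);white(c)
E
```

```text
time: 51.32
tool_pos: [597.5, 234.4, 98.0]
tcp_rot: [3.137, -0.001, 1.581]
contact_force: [0.9, -0.4, -0.5]
grip_width: 36.6
finger_force: 0.0
time: 51.95
tool_pos: [597.8, 144.2, 95.0]
tcp_rot: [-3.141, -0.0, 1.582]
contact_force: [-0.3, 0.2, 0.9]
grip_width: 36.2
finger_force: 0.0
[597.81378304 144.16730797  94.97482623] [-3.14138086e+00 -3.16222712e-04  1.58232992e+00]
272 [(71, 118), (209, 246)]
277 [(36, 118), (210, 257)]
282 [(72, 118), (208, 246)]
70 (265, 287, 23) 97 (264, 288, 25) 150 (266, 285, 20) 190 (267, 285, 19) 228 (266, 287, 22) 238 (266, 286, 21)
```

```bash
python3 -m pendant '{"dp":[[0,0,0.02],[0,0,0.04],[0,0,0.055],[0,0,0.061],[0,0,0.061]],"rotation":[[0,0,0],[0,0,0],[0,0,0],[0,0,0],[0,0,0]]}'
python3 -m pendant '{"dp":[[0,0,0],[0,0,0],[0,0,0],[0,0,0],[0,0,0]],"rotation":[[0,0,0],[0,0,0],[0,0,0],[0,0,0],[0,0,0]]}' 0
python3 - <<'E'
from h import *
c=cam("wrist","w24");im=c["pixels"].astype(int)
print([(v,int(im[v,272:283].mean())) for v in range(238,256)])
E
```

```text
time: 52.62
tool_pos: [598.0, 143.3, 34.0]
tcp_rot: [-3.141, -0.0, 1.581]
contact_force: [0.3, -0.1, -0.2]
grip_width: 36.0
finger_force: 0.0
time: 53.25
tool_pos: [598.3, 143.0, 34.7]
tcp_rot: [3.141, -0.0, 1.581]
contact_force: [-1.8, -1.1, 5.4]
grip_width: 15.8
finger_force: 30.0
[(238, 148), (239, 142), (240, 166), (241, 172), (242, 171), (243, 171), (244, 191), (245, 219), (246, 224), (247, 221), (248, 220), (249, 220), (250, 220), (251, 220), (252, 220), (253, 220), (254, 219), (255, 220)]
```

```bash
python3 -m pendant '{"dp":[[-0.0002,0,-0.0034],[-0.0005,0,-0.0068],[-0.0007,0,-0.01],[-0.001,0,-0.0135],[-0.001,0,-0.0135]],"rotation":[[0,-0.0275,0],[0,-0.055,0],[0,-0.083,0],[0,-0.11,0],[0,-0.11,0]]}'
python3 -m pendant '{"dp":[[-0.006,0,0],[-0.012,0,0],[-0.019,0,0],[-0.026,0,0],[-0.033,0,0],[-0.038,0,0],[-0.038,0,0]],"rotation":[[0,0,0],[0,0,0],[0,0,0],[0,0,0],[0,0,0],[0,0,0],[0,0,0]]}'
```

```text
time: 53.92
tool_pos: [597.9, 142.6, 47.7]
tcp_rot: [3.142, 0.111, 1.582]
contact_force: [-0.2, 0.1, 0.4]
grip_width: 15.9
finger_force: 30.0
time: 54.8
tool_pos: [598.4, 103.9, 51.8]
tcp_rot: [-3.142, 0.11, 1.581]
contact_force: [0.1, 2.7, -2.1]
grip_width: 15.6
finger_force: 30.0
```

```bash
python3 -m pendant '{"dp":[[0.0007,0,0.003],[0.0014,0,0.006],[0.0021,0,0.009],[0.003,0,0.013],[0.003,0,0.013],[0.003,0,0.013]],"rotation":[[0,0.019,0],[0,0.038,0],[0,0.057,0],[0,0.077,0],[0,0.077,0],[0,0.077,0]]}'
python3 -m pendant '{"dp":[[0,0,0.001],[0,0,0.0018],[0,0,0.0018]],"rotation":[[0,0,0],[0,0,0],[0,0,0]]}'
python3 -m pendant '{"dp":[[0.002,0,0],[0.004,0,0],[0.005,0,0],[0.005,0,0]],"rotation":[[0,0,0],[0,0,0],[0,0,0],[0,0,0]]}'
```

```text
time: 55.55
tool_pos: [598.4, 105.7, 38.6]
tcp_rot: [3.141, 0.033, 1.581]
contact_force: [-0.5, 2.9, -0.9]
grip_width: 15.7
finger_force: 30.0
time: 55.92
tool_pos: [598.5, 105.8, 38.3]
tcp_rot: [3.141, 0.033, 1.581]
contact_force: [-3.6, 2.1, 9.8]
grip_width: 15.8
finger_force: 30.0
time: 56.42
tool_pos: [599.1, 107.6, 38.3]
tcp_rot: [3.14, 0.038, 1.582]
contact_force: [-3.3, -11.8, 10.0]
grip_width: 15.4
finger_force: 30.0
```

Captured again. Release, check all rings, then head for the weight.

```bash
python3 -m pendant '{"dp":[[-0.003,0,-0.001],[-0.003,0,-0.001],[-0.003,0,-0.001],[-0.003,0,-0.02],[-0.003,0,-0.05],[-0.003,0,-0.09],[-0.003,0,-0.12],[-0.003,0,-0.12]],"rotation":[[0,0,0],[0,0,0],[0,0,0],[0,0,0],[0,0.035,0],[0,0.035,0],[0,0.035,0],[0,0.035,0]]}' 0.05
python3 -m pendant '{"dp":[[-0.045,0,0],[-0.045,-0.03,0],[-0.045,-0.03,0],[-0.045,-0.03,0]],"rotation":[[0,0,0],[0,0,0],[0,0,0],[0,0,0]]}'
python3 - <<'E'
from h import *
c=cam("wrist","w25");np.savez("w25.npz",**c)
for l in LANE: ringmap(c,l)
go(665,-235,150,np.pi/2)
t=cam("top","t2");im=t["pixels"]
h=cv2.cvtColor(im,cv2.COLOR_RGB2HSV)
m=((h[...,0]>18)&(h[...,0]<30)&(h[...,1]>150)).astype(np.uint8);m=m*0+m
n,lab,st,ce=cv2.connectedComponentsWithStats(m)
print([(st[i].tolist(),ce[i].round(1).tolist()) for i in range(1,n) if st[i,4]>25 and 255<ce[i][0]<330 and 120<ce[i][1]<200])
E
```

```text
time: 57.42
tool_pos: [599.7, 112.2, 159.0]
tcp_rot: [3.136, -0.002, 1.582]
contact_force: [-0.5, 0.4, 0.5]
grip_width: 50.0
finger_force: 0.0
time: 57.92
tool_pos: [569.0, 66.7, 155.9]
tcp_rot: [-3.141, -0.002, 1.582]
contact_force: [0.0, 0.8, -0.3]
grip_width: 50.0
finger_force: 0.0
-78 [193 199]
..................#####..............
..................######.............
...............###########...........
............#################........
...........#####..........####.......
..........#####.............####.....
.........#####...............###.....
.........####.....####.......#####...
..........####.#########.....####....
...........#############.....####....
............############...#####.....
.............##################......
.................############........
.....................................
.....................................
.....................................
-26 [251 199]
.................######..............
..................#####..............
...............############..........
............#################........
...........####...........
[... 1132 characters left out ...]
.......
.....................................
.....................................
.....................................
.....................................
.....................................
...............####..................
.............########................
.............##########..............
.............##########..............
...............#######...............
.....................................
.....................................
.....................................
.....................................
at [569.3  66.7 156. ] [-3.142e+00 -2.000e-03  1.582e+00] dp [-0.3027  0.0925  0.0054] rot [-0.0001 -0.0021  0.0108]
[([293, 158, 13, 13, 130], [298.9, 164.0])]
```

```bash
python3 -m pendant '{"dp":[[-0.06,0.016,-0.02],[-0.12,0.035,-0.02],[-0.18,0.055,-0.02],[-0.24,0.075,-0.01],[-0.3027,0.0925,0.005],[-0.3027,0.0925,0.005],[-0.3027,0.0925,0.005],[-0.3027,0.0925,0.005]],"rotation":[[0,0,0.01],[0,0,0.01],[0,0,0.01],[0,0,0.01],[0,0,0.01],[0,0,0.01],[0,0,0.01],[0,0,0.01]]}'
python3 - <<'E'
from h import *
o=get_obs();c=cam("wrist","w26");np.savez("w26.npz",**c);im=c["pixels"]
h=cv2.cvtColor(im,cv2.COLOR_RGB2HSV);print(proj(c,[[684,-152,0],[684,-152,53]]).round())
for lo,hi in ((20,32),):
    m=((h[...,0]>=lo)&(h[...,0]<=hi)&(h[...,1]>120)&(h[...,2]>90)).astype(np.uint8);m[235:]=0
    n,lab,st,ce=cv2.connectedComponentsWithStats(m);print([(st[i].tolist(),ce[i].round(1).tolist()) for i in range(1,n) if st[i,4]>60])
cv2.imwrite("pics/w26c.png",im[0:250,150:450,::-1].repeat(2,0).repeat(2,1))
E
```

```text
time: 59.02
tool_pos: [664.7, -233.5, 151.5]
tcp_rot: [3.141, -0.002, 1.573]
contact_force: [1.1, -0.1, 1.2]
grip_width: 50.0
finger_force: 0.0
[[296. 115.]
 [300. 113.]]
[([254, 0, 38, 26, 562], [272.3, 8.3]), ([286, 85, 48, 47, 1579], [310.2, 106.6])]
```

View pics/w26c.png

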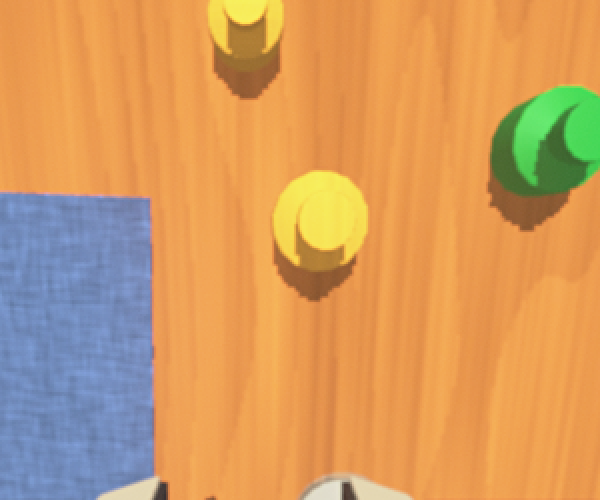

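Larger brass weight confirmed, with its foot circle centred at pixel (310,110), ~47 px = 44 mm across, and the knob at (313,109.5). The small brass at (272,8) and the green at (435,70) are left alone.

Run:
```python
from h import *
c=dict(np.load("w26.npz"));a=cast(c,[310,110],28)[0];b=cast(c,[313,109.5],53)[0];print(a.round(1),b.round(1))
p=(a+b)/2;go(p[0],p[1],90,np.pi/2)
```

```text
[ 695.2 -148.5   28. ] [ 695.  -148.9   53. ]
at [ 664.8 -233.4  151.8] [ 3.141e+00 -2.000e-03  1.573e+00] dp [0.0845 0.0304 0.062 ] rot [ 0.0008 -0.002   0.0024]
```

```bash
python3 -m pendant '{"dp":[[0.04,0.015,0],[0.0845,0.0304,0.0],[0.0845,0.0304,0.03],[0.0845,0.0304,0.06],[0.0845,0.0304,0.09],[0.0845,0.0304,0.11],[0.0845,0.0304,0.119],[0.0845,0.0304,0.119]],"rotation":[[0,0,0],[0,0,0],[0,0,0],[0,0,0],[0,0,0],[0,0,0],[0,0,0],[0,0,0]]}'
python3 -m pendant '{"dp":[[0,0,0],[0,0,0],[0,0,0],[0,0,0],[0,0,0]],"rotation":[[0,0,0],[0,0,0],[0,0,0],[0,0,0],[0,0,0]]}' 0.01
```

```text
time: 60.08
tool_pos: [694.9, -150.3, 32.3]
tcp_rot: [3.141, -0.002, 1.572]
contact_force: [-0.0, -0.5, 0.4]
grip_width: 50.1
finger_force: 0.0
time: 60.7
tool_pos: [694.7, -150.7, 32.7]
tcp_rot: [3.142, -0.002, 1.571]
contact_force: [-3.1, 0.9, 5.1]
grip_width: 23.0
finger_force: 30.0
```

```bash
python3 -m pendant '{"dp":[[0,0,0],[0,0,0],[0.002,0,0],[0.002,0,0]],"rotation":[[0,0,0],[0,0,0],[0,0,0],[0,0,0]]}' 0.04
python3 -m pendant '{"dp":[[0,0,0],[0,0,0],[0,0,0],[0,0,0],[0,0,0]],"rotation":[[0,0,0],[0,0,0],[0,0,0],[0,0,0],[0,0,0]]}' 0.01
python3 -m pendant '{"dp":[[0,0,-0.01],[0,0,-0.03],[0,0,-0.06],[0,0,-0.1],[0,0,-0.13],[0,0,-0.13]],"rotation":[[0,0,0],[0,0,0],[0,0,0],[0,0,0],[0,0,0],[0,0,0]]}'
python3 - <<'E'
from h import *
th=.0103;t=np.array([572,169.9]);p=t+[98,98*th];print(p);go(p[0],p[1],165,np.pi/2)
E
```

```text
time: 61.2
tool_pos: [694.8, -148.2, 31.9]
tcp_rot: [-3.141, -0.002, 1.571]
contact_force: [0.6, 0.6, 0.4]
grip_width: 39.8
finger_force: 0.0
time: 61.82
tool_pos: [694.6, -148.6, 32.1]
tcp_rot: [-3.141, -0.002, 1.571]
contact_force: [-2.4, 0.5, 1.0]
grip_width: 22.7
finger_force: 30.0
time: 62.58
tool_pos: [696.5, -149.3, 166.6]
tcp_rot: [3.134, 0.0, 1.571]
contact_force: [0.9, -0.4, -5.7]
grip_width: 23.0
finger_force: 30.0
[670.     170.9094]
at [ 696.5 -149.3  166.6] [3.134 0.    1.571] dp [ 0.3202 -0.0264  0.0013] rot [0.0075 0.0004 0.0005]
```

```bash
python3 -m pendant '{"dp":[[0.05,-0.005,0],[0.1,-0.01,0],[0.15,-0.015,0],[0.2,-0.02,0],[0.25,-0.025,0],[0.3,-0.026,0],[0.32,-0.026,0],[0.32,-0.026,0]],"rotation":[[0,0,0],[0,0,0],[0,0,0],[0,0,0],[0,0,0],[0,0,0],[0,0,0],[0,0,0]]}'
python3 -m pendant '{"dp":[[0,0,0.03],[0,0,0.06],[0,0,0.08],[0,0,0.09],[0,0,0.09]],"rotation":[[0,0,0],[0,0,0],[0,0,0],[0,0,0],[0,0,0]]}'
```

```text
time: 63.58
tool_pos: [667.9, 172.5, 161.4]
tcp_rot: [-3.14, -0.002, 1.574]
contact_force: [-1.1, -0.4, -4.4]
grip_width: 22.8
finger_force: 30.0
time: 64.2
tool_pos: [668.5, 170.2, 72.0]
tcp_rot: [-3.14, -0.002, 1.57]
contact_force: [1.4, 0.2, -4.7]
grip_width: 22.5
finger_force: 30.0
```

```bash
python3 -m pendant '{"dp":[[0.0007,0,0.003],[0.0007,0,0.006],[0.0007,0,0.008],[0.0007,0,0.009],[0.0007,0,0.009]],"rotation":[[0,0,0],[0,0,0],[0,0,0],[0,0,0],[0,0,0]]}'
python3 -m pendant '{"dp":[[0,0,0.0005],[0,0,0.001],[0,0,0.001]],"rotation":[[0,0,0],[0,0,0],[0,0,0]]}'
```

```text
time: 64.82
tool_pos: [668.6, 172.1, 63.8]
tcp_rot: [-3.142, -0.002, 1.571]
contact_force: [-0.3, 0.2, -5.1]
grip_width: 22.8
finger_force: 30.0
time: 65.2
tool_pos: [668.7, 172.1, 62.8]
tcp_rot: [-3.142, -0.002, 1.571]
contact_force: [-0.2, -0.3, -4.6]
grip_width: 22.9
finger_force: 30.0
```

```bash
python3 -m pendant '{"dp":[[-0.0012,0,0],[-0.0012,0,0.0005],[-0.0012,0,0.001],[-0.0012,0,0.001]],"rotation":[[0,0,0],[0,0,0],[0,0,0],[0,0,0]]}'
python3 -m pendant '{"dp":[[0,0,0.0005],[0,0,0.001],[0,0,0.001]],"rotation":[[0,0,0],[0,0,0],[0,0,0]]}'
```

```text
time: 65.7
tool_pos: [668.9, 170.7, 62.3]
tcp_rot: [3.141, -0.002, 1.571]
contact_force: [-1.4, -2.0, -0.6]
grip_width: 22.8
finger_force: 30.0
time: 66.08
tool_pos: [669.0, 170.6, 62.2]
tcp_rot: [3.14, -0.002, 1.571]
contact_force: [-4.0, -3.2, 6.2]
grip_width: 22.7
finger_force: 30.0
```

```bash
python3 -m pendant '{"dp":[[0,0,-0.001],[0,0,-0.001],[0,0,-0.001],[0,0,-0.01],[0,0,-0.04],[0,0,-0.08],[0,0,-0.13],[0,0,-0.17]],"rotation":[[0,0,0],[0,0,0],[0,0,0],[0,0,0],[0,0,0],[0,0,0],[0,0,0],[0,0,0]]}' 0.05
python3 -m pendant '{"dp":[[-0.04,-0.04,0],[-0.095,-0.095,0],[-0.12,-0.095,0],[-0.12,-0.095,0],[-0.12,-0.095,0]],"rotation":[[0,0,0],[0,0,0],[0,0,0],[0,0,0],[0,0,0]]}'
python3 - <<'E'
from h import *
c=cam("wrist","w27");np.savez("w27.npz",**c);im=c["pixels"].astype(int);o=get_obs();print(o["tool_pos"],o["tcp_rot"])
for l in LANE[:3]: ringmap(c,l)
# weight
h=cv2.cvtColor(c["pixels"],cv2.COLOR_RGB2HSV);p=proj(c,[[669,170.7,30],[669,170.7,58],[669,170.7,83]]);print("w pred",p.round(1))
u,v=p[1].astype(int);h=h[v-30:v+40,u-30:u+31]
print("hsv knob",h[30,30],"plank",h[65,30],h[30,5])
# joint line darkness profile at several x
th=.0103
for x in (-120,-100,-52,0,52,120):
    q=proj(c,[[572+x,169.9+x*th+d,30] for d in (-4,-3,-2,-1,0,1,2,3,4)]);print(x,[int(im[int(round(b)),int(round(a))].mean()) for a,b in q])
uv=[]
s=im.max(2)-im.min(2)
pp=proj(c,[572+78+1,170.5-95,60])[0].astype(int);w=s[pp[1]-7:pp[1]+8,pp[0]-7:pp[0]+8];yy,xx=np.nonzero(w<45);print("post78",cast(c,[pp[0]-7+xx.mean(),pp[1]-7+yy.mean()],59))
for n in ("side",): t=cam(n,"s2")
E
```

```text
time: 67.08
tool_pos: [669.0, 170.6, 233.9]
tcp_rot: [3.139, -0.003, 1.571]
contact_force: [0.2, 1.2, -0.2]
grip_width: 50.0
finger_force: 0.0
time: 67.7
tool_pos: [574.2, 50.9, 231.1]
tcp_rot: [3.14, -0.003, 1.571]
contact_force: [0.1, -0.6, -0.4]
grip_width: 50.0
finger_force: 0.0
[574.27264389  51.27894511 230.83522525] [ 3.14071983e+00 -2.48770161e-03  1.57165341e+00]
-78 [205 169]
..................####...............
..................####...............
...................###...............
..................######.............
..............#############..........
............#####........###.........
............###...........###........
...........###.............###.......
...........###..######.....###.......
............###########....###.......
.............##########...###........
...............#############.........
...................######............
.....................................
.....................................
.....................................
-26 [251 169]
..................####...............
..................####...............
.............
[... 898 characters left out ...]
.###.........
............##########..###..........
.............############............
..................###................
.....................................
.....................................
.....................................
w pred [[360.4  79.6]
 [367.8  76.1]
 [375.5  72.4]]
hsv knob [ 24 170 246] plank [ 15 138 186] [ 16 145 228]
-120 [189, 186, 186, 176, 157, 173, 185, 186, 188]
-100 [188, 186, 178, 169, 171, 180, 185, 185, 185]
-52 [182, 181, 180, 172, 152, 169, 181, 182, 184]
0 [191, 191, 186, 175, 169, 176, 181, 181, 183]
52 [187, 187, 188, 182, 159, 174, 185, 189, 189]
120 [176, 177, 176, 177, 177, 176, 177, 177, 177]
post78 [[650.58539219  75.46761294  59.        ]]
```

Rings, joint and weight all look good. As a check that every hook is fully down under tension, I'll probe the hook-block tops (58.5 expected) with the closed fingers.

```bash
python3 - <<'E'
from h import *
go(493.6,230.5,75,np.pi/2)
c=dict(np.load("w27.npz"));h=cv2.cvtColor(c["pixels"],cv2.COLOR_RGB2HSV)
m=((h[...,0]>=22)&(h[...,0]<=32)&(h[...,1]>140)).astype(np.uint8);m[:,:330]=0;m[:,410:]=0;m[:30]=0;m[120:]=0
n,lab,st,ce=cv2.connectedComponentsWithStats(m);print([(st[i].tolist(),ce[i].round(1).tolist()) for i in range(1,n) if st[i,4]>60])
E
python3 -m pendant '{"dp":[[0.06,-0.02,0],[0.12,-0.05,0],[0.179,-0.081,0.02],[0.179,-0.081,0.06],[0.179,-0.081,0.11],[0.179,-0.081,0.15],[0.179,-0.081,0.15]],"rotation":[[0,0,0],[0,0,0],[0,0,0],[0,0,0],[0,0,0],[0,0,0],[0,0,0]]}' 0
```

```text
at [574.2  51.5 230.6] [ 3.141e+00 -2.000e-03  1.572e+00] dp [ 0.1788 -0.0804  0.156 ] rot [ 0.0005 -0.0024  0.0014]
[([348, 55, 41, 37, 944], [369.4, 71.0])]
time: 68.68
tool_pos: [490.6, 230.2, 78.1]
tcp_rot: [-3.135, -0.0, 1.573]
contact_force: [0.0, -0.0, 0.2]
grip_width: 0.3
finger_force: 0.0
```

```bash
python3 -m pendant '{"dp":[[0,0.002,0.006],[0,0.002,0.012],[0,0.002,0.015],[0,0.002,0.017],[0,0.002,0.017]],"rotation":[[0,0,0],[0,0,0],[0,0,0],[0,0,0],[0,0,0]]}'
python3 -m pendant '{"dp":[[0,0,0.0005],[0,0,0.001],[0,0,0.001],[0,0,0.001]],"rotation":[[0,0,0],[0,0,0],[0,0,0],[0,0,0]]}'
```

```text
time: 69.3
tool_pos: [494.7, 229.8, 64.1]
tcp_rot: [3.141, -0.002, 1.571]
contact_force: [-0.3, 0.5, 0.0]
grip_width: 0.6
finger_force: 0.0
time: 69.8
tool_pos: [494.7, 229.8, 62.9]
tcp_rot: [3.142, -0.002, 1.571]
contact_force: [-0.3, -0.0, -0.5]
grip_width: 0.3
finger_force: 0.0
```

```bash
python3 -m pendant '{"dp":[[0,0,0.001],[0,0,0.002],[0,0,0.002]],"rotation":[[0,0,0],[0,0,0],[0,0,0]]}'
python3 -m pendant '{"dp":[[0,0,0.001],[0,0,0.0015],[0,0,0.0015]],"rotation":[[0,0,0],[0,0,0],[0,0,0]]}'
python3 -m pendant '{"dp":[[0,0,0.001],[0,0,0.0015],[0,0,0.0015]],"rotation":[[0,0,0],[0,0,0],[0,0,0]]}'
```

```text
time: 70.18
tool_pos: [494.6, 229.8, 60.8]
tcp_rot: [-3.141, -0.002, 1.571]
contact_force: [-0.2, 0.8, 0.2]
grip_width: 0.1
finger_force: 0.0
time: 70.55
tool_pos: [494.6, 229.8, 59.3]
tcp_rot: [-3.141, -0.002, 1.571]
contact_force: [0.2, -0.4, 0.4]
grip_width: 0.3
finger_force: 0.0
time: 70.92
tool_pos: [494.9, 229.9, 58.5]
tcp_rot: [3.141, -0.002, 1.571]
contact_force: [-0.5, -0.3, 4.8]
grip_width: 0.8
finger_force: 2.5
```

Contact came exactly at 58.5 mm, so this hook is fully seated. Next lanes.

```bash
python3 -m pendant '{"dp":[[0,0,-0.008],[0,0,-0.012],[0,0.026,-0.012],[0.0005,0.052,-0.012],[0.0005,0.052,-0.012],[0.0005,0.052,-0.008],[0.0005,0.052,-0.004],[0.0005,0.052,-0.002]],"rotation":[[0,0,0],[0,0,0],[0,0,0],[0,0,0],[0,0,0],[0,0,0],[0,0,0],[0,0,0]]}'
python3 -m pendant '{"dp":[[0,0,0.001],[0,0,0.002],[0,0,0.0025],[0,0,0.0025]],"rotation":[[0,0,0],[0,0,0],[0,0,0],[0,0,0]]}'
python3 -m pendant '{"dp":[[0,0,-0.008],[0,0,-0.012],[0,0.026,-0.012],[0.0005,0.052,-0.012],[0.0005,0.052,-0.012],[0.0005,0.052,-0.008],[0.0005,0.052,-0.004],[0.0005,0.052,-0.002]],"rotation":[[0,0,0],[0,0,0],[0,0,0],[0,0,0],[0,0,0],[0,0,0],[0,0,0],[0,0,0]]}'
python3 -m pendant '{"dp":[[0,0,0.001],[0,0,0.002],[0,0,0.0025],[0,0,0.0025]],"rotation":[[0,0,0],[0,0,0],[0,0,0],[0,0,0]]}'
```

```text
time: 71.92
tool_pos: [545.9, 230.4, 59.5]
tcp_rot: [-3.141, -0.002, 1.571]
contact_force: [0.6, 0.2, 1.2]
grip_width: 0.4
finger_force: 0.0
time: 72.42
tool_pos: [546.7, 230.4, 58.4]
tcp_rot: [3.141, -0.002, 1.571]
contact_force: [-2.5, -0.3, 6.9]
grip_width: 0.3
finger_force: 3.5
time: 73.42
tool_pos: [597.9, 230.9, 59.0]
tcp_rot: [-3.141, -0.002, 1.571]
contact_force: [-0.0, -0.8, -0.0]
grip_width: 0.3
finger_force: 0.0
time: 73.92
tool_pos: [598.3, 231.0, 58.4]
tcp_rot: [3.142, -0.002, 1.571]
contact_force: [-4.8, -0.3, 9.6]
grip_width: 0.4
finger_force: 4.6
```

All hooks are fully down. Retreat and do a final numeric check.

```bash
python3 -m pendant '{"dp":[[0,0,-0.01],[0,0,-0.05],[0,0,-0.1],[0,0,-0.15],[-0.05,-0.02,-0.17],[-0.1,-0.03,-0.17],[-0.15,-0.03,-0.17],[-0.18,-0.03,-0.17]],"rotation":[[0,0,0],[0,0,0],[0,0,0],[0,0,0],[0,0,0],[0,0,0],[0,0,0],[0,0,0]]}' 
python3 -m pendant '{"dp":[[0,0,0],[0,0,0],[0,0,0]],"rotation":[[0,0,0],[0,0,0],[0,0,0]]}'
python3 - <<'E'
from h import *
c=cam("wrist","w28");im=c["pixels"];h=cv2.cvtColor(im,cv2.COLOR_RGB2HSV)
p=proj(c,[[669,170.7,58],[669,170.7,83]]);print(p.round(1))
m=((h[...,0]>=22)&(h[...,0]<=32)&(h[...,1]>140)).astype(np.uint8);n,lab,st,ce=cv2.connectedComponentsWithStats(m)
print([(st[i].tolist(),ce[i].round(1).tolist()) for i in range(1,n) if st[i,4]>200 and abs(ce[i]-p[0]).max()<30])
for l in LANE[:3]: ringmap(c,l)
b=cam("top","t3")["pixels"].astype(int);a=cv2.imread("pics/top0.png")[:,:,::-1].astype(int);d=(abs(a-b).max(2)>60)
for n,(u,v) in dict(jar=(122,168),spray=(110,217),beaker=(353,155)).items(): print(n,d[v-18:v+18,u-18:u+18].sum())
E
```

```text
time: 74.92
tool_pos: [568.7, 48.3, 227.3]
tcp_rot: [3.14, -0.002, 1.57]
contact_force: [0.8, 0.1, -1.8]
grip_width: 0.3
finger_force: 0.0
time: 75.3
tool_pos: [568.7, 51.7, 226.5]
tcp_rot: [3.142, -0.002, 1.573]
contact_force: [0.2, 0.6, -0.5]
grip_width: 0.6
finger_force: 0.0
[[374.9  76.5]
 [383.3  72.7]]
[([356, 55, 41, 32, 862], [377.3, 69.9])]
-78 [209 170]
...................###...............
...................###...............
...................###...............
..................######.............
..............#############..........
.............####........###.........
............####...........###.......
............##..............##.......
...........###...#####......###......
............###########....###.......
..............#########...####.......
...............##############........
..................########...........
.....................................
.....................................
.....................................
-26 [256 170]
..................####...............
..................####...............
..................####..............
[... 439 characters left out ...]
..................
.....................................
26 [303 169]
..............#..######..............
..................####...............
..................####...............
.................######..............
..............#############..........
............#####......#####.........
...........###...........####........
...........###.............##........
..........###....####......##........
...........###..######....##.........
............##########...###.........
.............##############..........
.................#####...............
.....................................
.....................................
.....................................
jar 0
spray 0
beaker 0
```

```bash
python3 -c "
from plant import workorder
print(workorder.close_job())"
```

```text
the job is handed in; nothing more can be done
None
```

The job is handed in, with no verdict shown: the joint is closed with its ends level, all three springs on the mat are fitted with hooks fully down and rings over their posts, the brass weight stands upright astride the joint, and the jar, bottle and beaker are untouched.

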